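# Put the sample jar away in the stay-lidded case

## Task

Raise the lid of the grey case by its bar until the folding stay at its side locks and the lid stands by itself, and stand the small sample jar upright on the floor of the case. Then push the stay's knee down to break it, take the lid by its bar again and lower it gently until it is fully shut. Never force the stay, since its foot slips in its clamp if it is pulled or pushed hard, do not let the lid or the jar drop, and leave the other glassware where it stands, in the case and around it.

Things in the scene. Friction and masses are not known exactly. Their poses are not given: they have to be found in the camera images.
- case: Grey steel case, open box 230 (x) x 260 (y) x 120 mm high without the lid, walls and floor 6 mm; fixed to the bench. Origin: centre of its underside. x points from the front (robot side) to the hinge, y left, z up. Two vials stand in its rear left (x +65, y +85 and +30 mm); the front half of the floor is free.
- lid (a joint): Lid angle, rad: 0 shut, grows as it rises; its highest angle, where the stay is straight, lies somewhere from 1.14 to 1.3. Flat lid 230 x 260 x 12 mm, about 0.5 kg, hinged at the case's rear top edge. The hinge is stiff (0.36 N m): with the stay broken the lid still stands by itself above about 1.0 rad, but can fall when let go from below that. Raising it takes about 5 N at the bar.
- lid_hinge (a point): Middle of the hinge line, at case x +115 mm, z 120 mm; the line runs along the case's y. The lid's underside starts here; the point turns with the lid (z: the lid's outer normal).
- lid_bar (a point): Centre of the lid's bow handle: round steel bar 10 mm thick, parallel to the hinge line, straight for 90 mm, its centre 38 mm off the lid's upper face. It lies 185 mm from the hinge along the lid and 50 mm above the lid's underside; with the lid shut it is 170 mm above the bench. A vertical gripper can hold it from above while the lid turns.
- stay_knee (a joint): Knee angle of the stay, rad: -2.3 to -2.65 with the lid shut, 0 with its links in line (lid at its highest), +0.33 locked, over centre. A weak spring carries it over once the lid is raised to within 2 mm (at the bar) of its highest and then eased; the lid settles 0.03 rad lower. Pushed 30 mm or more down from locked (3 to 8 N) it stays broken, the lid 0.03 to 0.07 rad lower.
- knee_knob (a point): Centre of the round knob on the stay's knee, 16 mm in diameter, 36 mm long, its axis along the case's y, beside the case on its right (-y). Locked, it is about 153 mm above the bench; the raised lid leans towards it (front edge about 75 mm behind it, 335 mm up), so a bulky hand comes in tilted back to the robot. Broken, it goes down and towards the hinge on a circle of 70 mm radius about the foot pin.
- foot_pin (a point): Lower pin of the stay on the right outside of the case. Its foot is clamped in a level slot, its place differs by up to 16 mm between starts, so the lid's highest angle differs. It slips at about 35 N along the stay: some 20 N across the lid at the raised lid's bar once the stay is straight. It must not slip by more than 2 mm.
- jar: Small squat glass sample jar, 48 mm in diameter, 75 mm high with its white lid, a paper band round it, 0.15 kg; the smallest thing on the right of the bench. Origin: centre of its underside, z along its axis. It stands in one of three places, the reagent bottle and the conical flask in the others.
- reagent_bottle: Glass bottle with a blue cap, 58 mm in diameter, 125 mm high; leave alone. Origin: centre of its underside.
- conical_flask: Conical glass flask, 68 mm in diameter at the foot, 110 mm high; leave alone. Origin: centre of its underside.
- volumetric_flask: Long-necked amber flask, 62 mm in diameter, 160 mm high; leave alone. Origin: centre of its underside.
- beaker: Glass beaker, 72 mm in diameter, 90 mm high, left of the case; leave alone. Origin: centre of its underside.
- wash_bottle: White plastic bottle, 72 mm in diameter, 150 mm high, left of the case; leave alone. Origin: centre of its underside.
- vial_a: Amber vial in the case, 34 mm in diameter, 70 mm high; leave alone. Origin: centre of its underside.
- vial_b: Second such vial in the case; leave alone. Origin: centre of its underside.

How it is judged:
By the outcome, as a careful person would: the job done as asked, in the order asked, and still so for the second after the job is handed in, with the robot touching nothing.
It also fails if it takes over 72 s, if anything falls off the work surface, if the arm or the gripper's body presses on something with over 40 N, if the wrist force passes 120 N, or if a joint passes its speed limit or range.

## Robot

A 6-joint arm with a two-finger parallel gripper is mounted at the origin on the work surface. World frame = base frame: x ahead of the robot, y to its left, z up, the work surface at z = 0. Lengths are in mm, angles in rad, forces in N, time in s.
With the tool pointing down it reaches from about 350 to 875 mm from the base axis. Payload 4.2 kg.
Tool frame: the origin (TCP) lies midway between the tips of the shut fingers; the grasp point (between the pads) lies 19 mm behind it (arm.grip_point_offset is the distance from the TCP to the grasp point, in mm); y points along the fingers, z is the direction in which the jaws open and shut, and the axes are right-handed (so a half turn about y gives the same grasp; the last joint's range is limited). The gripper opens to 85 mm and grips with 20 to 120 N. Pads are 22 mm wide; open, the fingers measure 114 mm over their backs; the gripper's body (76 mm by 85 mm) begins 54 mm behind the grasp point. The pads swing forward as they close: fully open they stand 13 mm farther back than shut.
Start: joints at [-1.082, 0.385, 0.008, 0, -1.194, -0.259], TCP at [142.382, -608.545, 206.712] pointing down, gripper open.
Joint ranges: [-3.14, 3.14], [-1.21, 2.06], [-1.07, 1.41], [-3.16, 2.05], [-2.99, -0.16], [-3.1, 3.1]. Speed limits (rad/s): [2.79, 2.79, 3.14, 3.14, 3.14, 3.14].

## Interface

Orientations are given as a unit quaternion [x, y, z, w].
In Python, from bench import arm, optics, job_done, spotter gives the robot as it stands.
- The arm moves only by the tool jog_arm, never from a script. Its arguments are lists of equal length, an entry for each row: "translation": the shift along the tool's x, y, z in units of 50 mm (1.0 is 50 mm), a list of three; "rot": the turn, a rotation vector about the tool's x, y, z in units of 8 degrees (1.0 is 8 degrees), a list of three; "gripper": the opening, from 0 (shut) to 1 (fully open). A call has 1 to 20 rows; each row is the pose to reach, as a shift and turn from the pose measured when the call began, along the tool's axes at that moment; what a row does not reach only later rows make up. A row lasts 1/10 s, in which the tool goes at most 50 mm and 8.59 degrees, less where a joint would pass 70% of its speed; a pose out of reach is approached as far as the arm can. A call with a gripper value outside its range is refused whole. The fingers move at their own pace and stop on an object; the grip force is fixed at half the most. Time passes only in rows, so rows that repeat a pose let the fingers close. It gives the time, the measured TCP pose, the force and the opening at its end, in the units of the state.
- arm.read_state(): the state, without advancing time (a new reading comes with each control period).
- optics.get_image(name): name is "side" or "top"; returns a dict with "frame" (420x560x3 uint8, red, green, blue), "mtx" (3x3 intrinsics, pixels), "distortion" ([k1, k2, p1, p2, k3] as OpenCV has them; the pictures are not rectified), "xyz" and "attitude" of the camera in the world. Camera axes: x right, y down, z forward; pixel columns grow to the right and rows downward; lengths in mm; the calibration is good to about 2 mm. A picture is of the moment at which its call begins. There is no depth.
- job_done(): hands the job in, once; it reports no verdict.
Trained networks look in the newest picture that a camera, given by its name, has taken for a name from the list of things; names that differ only in an ending like _2 or _b are one class to them, and where a whole thing is asked for, a point or a joint stands for the part that bears it (a point fixed in the world has none). Each returns a list of dicts, best first, with "score" (0 to 1); they miss things now and then, are a little off and sometimes report something else, mostly with a low value. They report only what shows in the picture. A call takes as long as a camera call.
- spotter.look_for(camera, thing): "centre" ([x, y, z] in mm, in the coordinates of the camera as it stood for that picture, good to about 4 mm: the middle of the surface that is visible of it).
The state is a dict: "clock": time; "joints": joint angles; "joint_vel": joint speeds; "joint_efforts": joint torques, N m; "position": TCP position; "ee_rot": TCP orientation; "contact_force": force on the tool from outside, world axes, zero at the start; "wrist_torque": the same for the moment, N m; "gripper_width": finger opening in mm.
Only numpy, scipy, OpenCV 4.12 (cv2) and the standard library are available. Lean on these libraries where they do the work, as an engineer would, in place of code of your own. Each camera call takes 0.05 s, during which the arm holds its last target. There are 200 camera calls.

## Working session

There is one attempt and no reset: what is moved stays moved. The work goes in short steps, Python scripts to look and compute and a tool call to move; the robot and the scene stay as the last step left them, time stands still between calls to the robot, and variables do not carry over. Pictures are saved under pics/ and viewed, about 8 in all and at most 12, crops included, and the job is handed in when it is done.

Besides the shell and the picture viewer there is one more tool, called after "Emit:" as a command line: name --argument value ..., lists and objects as JSON in quotes. jog_arm: Moves the arm, as the interface text tells. Its arguments: {"type":"object","properties":{"translation":{"type":"array"},"rot":{"type":"array"},"gripper":{"type":"array"}},"required":["translation","rot","gripper"]}

```bash
mkdir -p pics; ls; cat > h.py <<'E'
import numpy as np, cv2
from scipy.spatial.transform import Rotation as R
from bench import arm, optics, job_done, spotter
def img(n,f=None):
    d=optics.get_image(n)
    if f: cv2.imwrite('pics/'+f,d['frame'][:,:,::-1])
    return d
def w(d,p): return np.array(d['xyz'])+R.from_quat(d['attitude']).apply(p)
def find(d,n,t,k=3):
    return [(round(r['score'],2),w(d,r['centre']).round(0)) for r in spotter.look_for(n,t)[:k]]
def px(d,P):
    r=R.from_quat(d['attitude']).inv(); X=r.apply(np.atleast_2d(P)-np.array(d['xyz']))
    return cv2.projectPoints(X,np.zeros(3),np.zeros(3),np.array(d['mtx'],float),np.array(d['distortion'],float))[0][:,0]
def ray(d,u):
    q=cv2.undistortPoints(np.array([[u]],float),np.array(d['mtx'],float),np.array(d['distortion'],float))[0,0]
    v=R.from_quat(d['attitude']).apply([q[0],q[1],1]); return np.array(d['xyz']),v/np.linalg.norm(v)
def onz(d,u,z):
    o,v=ray(d,u); return o+v*(z-o[2])/v[2]
E
python3 - <<'E'
from h import *
s=arm.read_state()
for k,v in s.items(): print(k,np.round(v,3))
print(arm.grip_point_offset, R.from_quat(s['ee_rot']).as_matrix().round(3))
for n in('side','top'):
    d=img(n,n+'0.png'); print(n,d['xyz'],R.from_quat(d['attitude']).as_matrix().round(3).tolist())
    for t in ('case','lid_bar','lid_hinge','knee_knob','foot_pin','jar','reagent_bottle','conical_flask','volumetric_flask','beaker','wash_bottle'):
        print(t,find(d,n,t))
E
```

```text
pics
clock 0.0
joints [-1.082e+00  3.860e-01  7.000e-03 -1.000e-03 -1.194e+00 -2.590e-01]
joint_vel [ 0.    -0.001 -0.     0.001 -0.    -0.002]
joint_efforts [ 1.0000e-03 -3.9229e+01  1.8840e+01  4.1860e+00 -5.0000e-03 -0.0000e+00]
position [ 142.23  -607.94   205.605]
ee_rot [-0.702 -0.081  0.081  0.703]
contact_force [ 0.67  -0.062  0.171]
wrist_torque [-0.029  0.009  0.047]
gripper_width 85.135
18.700000000000003 [[ 0.974 -0.001 -0.228]
 [ 0.228  0.002  0.974]
 [-0.    -1.     0.002]]
side [ 241.51802212  903.24763138 1239.36982075] [[-0.935, -0.268, 0.233], [-0.355, 0.725, -0.59], [-0.011, -0.634, -0.773]]
case [(0.73, array([537., 209., 131.]))]
lid_bar [(0.82, array([549., 188., 133.]))]
lid_hinge [(0.73, array([544., 183., 126.]))]
knee_knob [(0.52, array([418.,  33.,  33.]))]
foot_pin [(0.58, array([420.,  31.,  36.]))]
jar [(0.7, array([ 455., -218.,   49.]))]
reagent_bottle [(0.82, array([ 601., -281.,   71.])), (0.24, array([544., 184., 133.]))]
conical_flask [(0.95, array([ 466., -360.,   36.])), (0.46, array([534., 211., 130.]))]
volumetric_flask [(0.8, array([ 725., -27
[... 186 characters left out ...]
, 0.062, -0.014], [0.001, -0.209, -0.978]]
case [(0.84, array([537., 164., 129.])), (0.45, array([420.,  31.,  39.]))]
lid_bar [(0.77, array([540., 166., 133.]))]
lid_hinge [(0.75, array([544., 167., 132.]))]
knee_knob [(0.68, array([419.,  31.,  39.]))]
foot_pin [(0.48, array([421.,  35.,  69.])), (0.25, array([543., 168., 131.]))]
jar [(0.55, array([ 450., -230.,   72.]))]
reagent_bottle [(0.74, array([ 591., -294.,   81.]))]
conical_flask [(0.76, array([ 465., -357.,   43.]))]
volumetric_flask [(0.96, array([ 720., -274.,   52.])), (0.4, array([540., 169., 132.]))]
beaker [(0.81, array([449., 448.,  46.]))]
wash_bottle [(0.96, array([565., 462., 103.])), (0.74, array([543., 167., 131.]))]
```

```bash
ls pics
```

```text
side0.png
top0.png
```

View pics/side0.png

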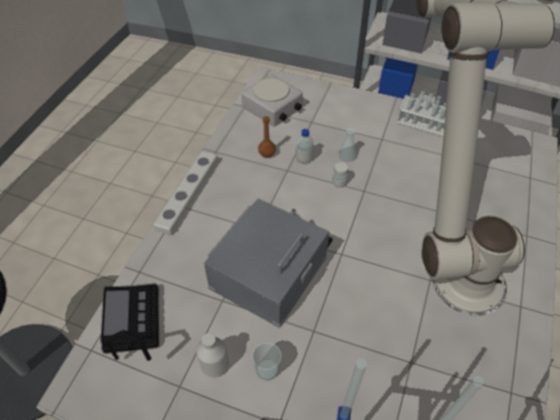

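View pics/top0.png

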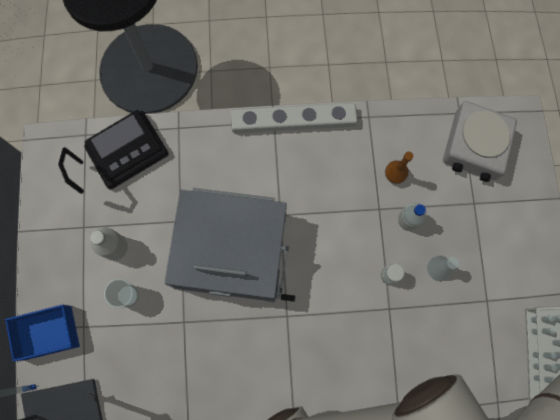

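The side view shows the shut case with its bar at about (292,252). The jar is at (341,175), the bottle at (305,148), the conical flask at (348,148) and the amber flask at (267,140). In the top view the lid corners are near (190,190), (287,200), (275,299) and (167,292), the bar is at (219,271) and the knob at (288,297). Next I'll enlarge the case.

```bash
python3 - <<'E'
from h import *
im=cv2.imread('pics/top0.png')[180:310,150:310]
cv2.imwrite('pics/c1.png',cv2.resize(im,None,fx=4.5,fy=4.5,interpolation=cv2.INTER_CUBIC))
d=img('top')
for u in [(190,190),(287,200),(275,299),(167,292)]: print(onz(d,u,132).round(0))
print('bar',onz(d,(195,269),170),onz(d,(245,273),170))
E
```

```text
[679. 249. 132.]
[639.  18. 132.]
[407.  62. 132.]
[438. 311. 132.]
bar [482.5710631  238.50569929 170.        ] [466.71993983 126.07065962 170.        ]
```

View pics/c1.png

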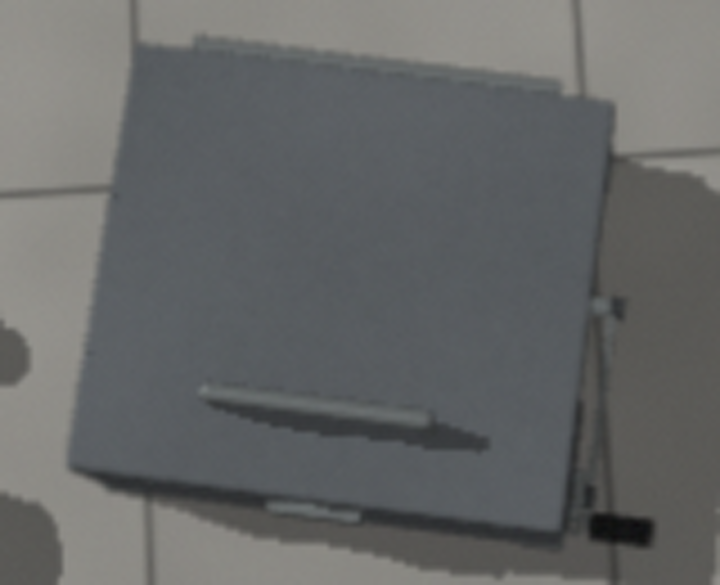

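```bash
cat >> h.py <<'E'
def cw(P,c=None):
    c=np.load('case.npy') if c is None else c
    P=np.atleast_2d(P); return np.c_[R.from_euler('z',c[2]).apply(P)[:,:2]+c[:2],P[:,2]]
E
python3 - <<'E'
from h import *
from scipy.optimize import least_squares
d=img('top'); s=img('side')
f=lambda p:(np.array(p)+.5)/4.5-.5+[150,180]
U=f([(135,46),(612,103),(560,530),(70,466)])
C=[(115,130,132),(115,-130,132),(-115,-130,132),(-115,130,132)]
r=least_squares(lambda c:(px(d,cw(C,c))-U).ravel(),[540,160,-.15])
print(r.x,r.fun.round(1)); c=r.x
B=[(-70,45,170),(-70,-45,170)]
print('bar px',px(d,cw(B,c)),f([(203,390),(432,418)]), 'bar w',cw(B,c), cw((-70,0,170),c))
# side check
print('side pred',px(s,cw(C+B,c)).round(0).tolist())
np.save('case.npy',c)
k=f((620,528)); o,v=ray(d,k)
ci=lambda P:R.from_euler('z',-c[2]).apply(np.r_[P[:2]-c[:2],P[2]])
for z in(20,30,40,60): print('knob',z,ci(onz(d,k,z)).round(0))
print('jar etc', [onz(d,u,75).round() for u in [(395,271)]])
im=cv2.imread('pics/side0.png')[110:330,190:380]
cv2.imwrite('pics/c2.png',cv2.resize(im,None,fx=2.7,fy=2.7,interpolation=cv2.INTER_CUBIC))
E
```

```text
[ 5.45862349e+02  1.68908505e+02 -1.85298059e-01] [-0.4 -0.8  0.9 -0.8  0.8  0.7 -1.3  0.7]
bar px [[200.43751769 267.4543638 ]
 [239.85042551 272.40710988]] [[194.72222222 266.27777778]
 [245.61111111 272.5       ]] bar w [[485.35143017 226.03493204 170.        ]
 [468.76987528 137.57560784 170.        ]] [[477.06065272 181.80526994 170.        ]]
side pred [[204.0, 262.0], [258.0, 196.0], [330.0, 229.0], [280.0, 302.0], [282.0, 261.0], [300.0, 236.0]]
knob 20 [-101. -161.   20.]
knob 30 [-102. -161.   30.]
knob 40 [-103. -160.   40.]
knob 60 [-104. -160.   60.]
jar etc [array([ 458., -236.,   75.])]
```

View pics/c2.png

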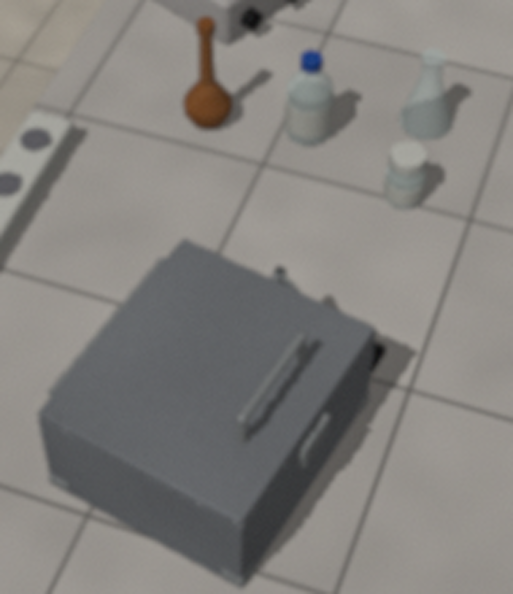

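The bar, corners and knob agree between both views: the residuals are about 1 px, and the bar centre is near (477,182,170). I'll work out the move to above the bar.

```bash
cat >> h.py <<'E'
c=np.load('case.npy')
XC=np.array([np.cos(c[2]),np.sin(c[2]),0]); YC=np.array([-np.sin(c[2]),np.cos(c[2]),0])
def frame(y,z): # tool y dir, tool z dir
    y=np.array(y,float)/np.linalg.norm(y); z=np.array(z,float); z-=y*(z@y); z/=np.linalg.norm(z)
    return R.from_matrix(np.c_[np.cross(y,z),y,z])
DN=frame([0,0,-1],-XC)
def delta(Ps,Rt,s=None):
    s=s or arm.read_state(); R0=R.from_quat(s['ee_rot'])
    for P in np.atleast_2d(Ps): print((R0.inv().apply(P-np.array(s['position']))/50).round(3).tolist(), (np.degrees((R0.inv()*Rt).as_rotvec())/8).round(3).tolist())
def bar(th): # grasp point in world
    return cw((115-185*np.cos(th)+50*np.sin(th),0,120+185*np.sin(th)+50*np.cos(th)))[0]
E
python3 - <<'E'
from h import *
delta([(300,-420,260),(480,-150,260),bar(0)+[0,0,50],bar(0)+[0,0,-18.7]],DN)
E
```

```text
[3.928, -1.066, 2.953] [-0.0, -8.277, -0.0]
[8.664, -1.066, 7.391] [-0.0, -8.277, -0.0]
[10.118, -0.266, 13.866] [-0.0, -8.277, -0.0]
[10.118, 1.108, 13.866] [-0.0, -8.277, -0.0]
```

Emit:
jog_arm --translation '[[1,-1.1,0.8],[2,-1.1,1.5],[3,-1.1,2.2],[3.9,-1.1,2.95],[4.7,-1.1,3.7],[5.5,-1.1,4.4],[6.3,-1.1,5.2],[7.1,-1.1,5.9],[7.9,-1.1,6.7],[8.66,-1.1,7.4],[8.9,-1.1,8.3],[9.1,-1.1,9.2],[9.4,-1.1,10.1],[9.6,-1.1,11.1],[9.8,-1.0,12.1],[10.0,-0.8,13],[10.12,-0.6,13.87],[10.12,-0.4,13.87],[10.12,-0.27,13.87],[10.12,-0.27,13.87]]' --rot '[[0,-0.8,0],[0,-1.6,0],[0,-2.4,0],[0,-3.2,0],[0,-4,0],[0,-4.8,0],[0,-5.6,0],[0,-6.4,0],[0,-7.2,0],[0,-8,0],[0,-8.28,0],[0,-8.28,0],[0,-8.28,0],[0,-8.28,0],[0,-8.28,0],[0,-8.28,0],[0,-8.28,0],[0,-8.28,0],[0,-8.28,0],[0,-8.28,0]]' --gripper '[1,1,1,1,1,1,1,1,1,1,1,1,1,1,1,1,1,1,1,1]'

```text
clock: 3.35
position: [476.0, 183.1, 218.4]
ee_rot: [-0.543, -0.451, 0.454, 0.544]
contact_force: [0.1, -0.7, -1.2]
gripper_width: 85.4
```

```bash
python3 - <<'E'
from h import *
s=arm.read_state(); print(s['position'],s['contact_force'],s['joints'])
delta([bar(0)+[0,0,50],bar(0)+[0,0,-18.7]],DN)
E
```

```text
[476.02398506 183.13393562 218.41734783] [ 0.06004176 -0.66071208 -1.17234983] [ 6.85609144e-01  1.81638248e-01 -2.47257715e-01 -5.44108577e-04
 -1.14560775e+00 -8.67385050e-01]
[-0.022, -0.032, -0.025] [-0.02, 0.024, -0.018]
[-0.019, 1.342, -0.029] [-0.02, 0.024, -0.018]
```

Emit:
jog_arm --translation '[[-0.02,0.4,-0.03],[-0.02,0.8,-0.03],[-0.02,1.15,-0.03],[-0.02,1.34,-0.03],[-0.02,1.34,-0.03],[-0.02,1.34,-0.03],[-0.02,1.34,-0.03],[-0.02,1.34,-0.03],[-0.02,1.34,-0.03],[-0.02,1.34,-0.03],[-0.02,1.34,-0.03],[-0.02,1.34,-0.03],[-0.02,1.34,-0.03],[-0.02,1.34,-0.03]]' --rot '[[0,0,0],[0,0,0],[0,0,0],[0,0,0],[0,0,0],[0,0,0],[0,0,0],[0,0,0],[0,0,0],[0,0,0],[0,0,0],[0,0,0],[0,0,0],[0,0,0]]' --gripper '[1,1,1,1,0,0,0,0,0,0,0,0,0,0]'

```text
clock: 4.75
position: [477.1, 181.8, 151.4]
ee_rot: [-0.543, -0.451, 0.454, 0.544]
contact_force: [-0.4, 0.1, 0.0]
gripper_width: 0.4
```

```bash
python3 - <<'E'
from h import *
s=arm.read_state(); print(s['position'],s['contact_force'],s['gripper_width'],s['wrist_torque'])
p0=np.array(s['position']); R0=R.from_quat(s['ee_rot'])
for th in np.arange(.05,1.01,.05): print(round(th,2),(R0.inv().apply(bar(th)-bar(0))/50).round(2).tolist())
E
```

```text
[477.09890659 181.76810648 151.37452843] [-0.37729479  0.11500284  0.04902465] 0.3989514722372735 [0.06432859 0.01533112 0.06384807]
0.05 [-0.0, -0.18, -0.05]
0.1 [-0.0, -0.36, -0.12]
0.15 [-0.0, -0.54, -0.19]
0.2 [-0.0, -0.72, -0.27]
0.25 [-0.0, -0.89, -0.36]
0.3 [-0.0, -1.05, -0.46]
0.35 [-0.01, -1.21, -0.56]
0.4 [-0.01, -1.36, -0.68]
0.45 [-0.01, -1.51, -0.8]
0.5 [-0.01, -1.65, -0.93]
0.55 [-0.01, -1.79, -1.06]
0.6 [-0.01, -1.92, -1.21]
0.65 [-0.01, -2.04, -1.35]
0.7 [-0.01, -2.15, -1.51]
0.75 [-0.01, -2.26, -1.67]
0.8 [-0.01, -2.36, -1.83]
0.85 [-0.01, -2.45, -2.0]
0.9 [-0.01, -2.53, -2.18]
0.95 [-0.01, -2.6, -2.35]
1.0 [-0.02, -2.66, -2.53]
```

The fingers shut to 0.4 mm, so they missed the bar. I'll look again.

```bash
python3 - <<'E'
from h import *
a=img('side','s1.png');b=img('top','t1.png')
p=np.array(arm.read_state()['position'])
print(px(a,p),px(b,p),px(a,bar(0)),px(b,bar(0)))
A=cv2.imread('pics/s1.png')[190:310,200:360];B=cv2.imread('pics/t1.png')[190:310,150:310]
f=lambda i:cv2.resize(i,None,fx=2.5*1.0,fy=2.5*1.0,interpolation=cv2.INTER_CUBIC)
cv2.imwrite('pics/c3.png',np.hstack([f(A),f(B)]))
E
```

```text
[[291.4332543  252.19272377]] [[220.88960568 270.87816379]] [[291.56195098 247.99853258]] [[220.09409289 269.93709724]]
```

View pics/c3.png

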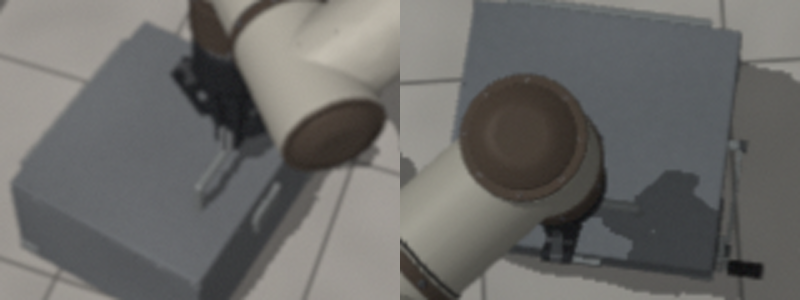

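```bash
python3 - <<'E'
from h import *
A=cv2.imread('pics/s1.png')[205:285,255:345]
cv2.imwrite('pics/c4.png',cv2.resize(A,None,fx=7,fy=7,interpolation=cv2.INTER_CUBIC))
s=arm.read_state(); print(R.from_quat(s['ee_rot']).as_matrix().round(3), s['gripper_width'])
E
```

```text
[[ 0.181 -0.003 -0.983]
 [ 0.983 -0.002  0.181]
 [-0.003 -1.     0.003]] -0.40877543671716443
```

View pics/c4.png

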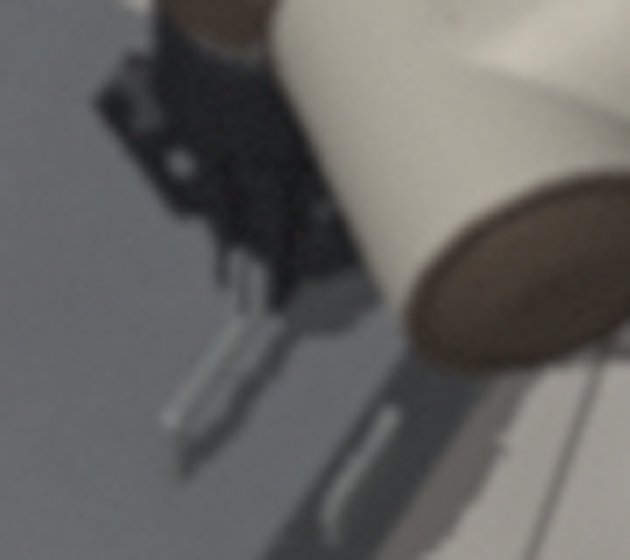

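The tips, around (292,249), end at the bar in the image and look about 5 px higher relative to it than planned. That suggests the fingers shut just above the bar. I'll feel downward gently with them shut to test this.

Emit:
jog_arm --translation '[[0,0.04,0],[0,0.08,0],[0,0.08,0]]' --rot '[[0,0,0],[0,0,0],[0,0,0]]' --gripper '[0,0,0]'

```text
clock: 5.15
position: [477.6, 181.9, 150.1]
ee_rot: [0.543, 0.452, -0.454, -0.543]
contact_force: [-5.0, -2.0, 13.8]
gripper_width: -0.2
```

```bash
python3 - <<'E'
from h import *
from scipy.optimize import least_squares
d=img('top'); s=img('side')
f=lambda p:(np.array(p)+.5)/4.5-.5+[150,180]
g=lambda p:(np.array(p)+.5)/2.7-.5+[190,110]
C=np.array([(115,130,132),(115,-130,132),(-115,-130,132),(-115,130,132),(-70,0,170)])
U=f([(135,46),(612,103),(560,530),(70,466),(317.5,404)])
V=g([(185,240),(375,328),(240,520),(274,380)])
def res(c):
    P=cw(C+[0,0,c[3]],c); return np.r_[(px(d,P)-U).ravel(),(px(s,P[1:])-V).ravel()]
for fz in(0,1):
    r=least_squares(lambda c:res(np.r_[c[:3],c[3]*fz]),[540,160,-.15,0]); print(r.x,r.fun.round(1))
print(arm.read_state()['contact_force'],arm.read_state()['position'])
E
```

```text
[ 5.46381635e+02  1.70421019e+02 -1.90553729e-01  0.00000000e+00] [-0.7 -1.2  0.4 -0.6 -0.2  0.7 -2.1  0.2 -0.9  0.3 -0.3 -2.   1.1 -1.2
  1.1  0.4 -0.1 -1.9]
[ 5.47805935e+02  1.69150484e+02 -1.88225424e-01 -8.95879632e+00] [ 0.3 -0.7  0.7 -0.5  0.4  0.2 -0.8  0.1  0.1  0.2 -0.6 -0.3  0.5  0.2
  0.9  1.6 -0.5 -0.5]
[-5.11222617 -0.23378416 13.75587534] [477.64129456 181.88591762 150.12724811]
```

Contact at TCP z 150 confirms that the shut tips are resting on the bar, so relative to the tool the bar sits about 25 mm lower than assumed. I'll go up, open, and come down deeper.

Emit:
jog_arm --translation '[[0,-0.2,0],[0,-0.5,-0.04],[0,-0.5,-0.04],[0,-0.5,-0.04],[0,-0.5,-0.04],[0,-0.5,-0.04],[0,-0.5,-0.04],[0,-0.5,-0.04],[0,-0.3,-0.04],[0,-0.1,-0.04],[0,0.1,-0.04],[0,0.2,-0.04],[0,0.3,-0.04],[0,0.3,-0.04]]' --rot '[[0,0,0],[0,0,0],[0,0,0],[0,0,0],[0,0,0],[0,0,0],[0,0,0],[0,0,0],[0,0,0],[0,0,0],[0,0,0],[0,0,0],[0,0,0],[0,0,0]]' --gripper '[1,1,1,1,1,1,1,1,1,1,1,1,1,1]'

```text
clock: 6.65
position: [479.2, 181.2, 134.2]
ee_rot: [0.543, 0.452, -0.454, -0.543]
contact_force: [0.2, -0.2, 0.4]
gripper_width: 85.3
```

Emit:
jog_arm --translation '[[0,0.08,0],[0,0.16,0],[0,0.16,0]]' --rot '[[0,0,0],[0,0,0],[0,0,0]]' --gripper '[1,1,1]'

```text
clock: 6.95
position: [478.8, 181.0, 125.7]
ee_rot: [0.543, 0.451, -0.454, -0.543]
contact_force: [-0.6, -0.8, -0.3]
gripper_width: 85.2
```

Emit:
jog_arm --translation '[[0,0,0],[0,0,0],[0,0,0],[0,0,0],[0,0,0],[0,0,0],[0,0,0],[0,0,0]]' --rot '[[0,0,0],[0,0,0],[0,0,0],[0,0,0],[0,0,0],[0,0,0],[0,0,0],[0,0,0]]' --gripper '[0,0,0,0,0,0,0,0]'

```text
clock: 7.75
position: [479.2, 181.0, 126.0]
ee_rot: [0.543, 0.451, -0.454, -0.543]
contact_force: [0.9, -0.7, 1.5]
gripper_width: 8.0
```

The bar is gripped (8 mm). Now the first part of the lift.

Emit:
jog_arm --translation '[[0,-0.09,-0.02],[0,-0.18,-0.05],[0,-0.36,-0.12],[0,-0.54,-0.19],[0,-0.72,-0.27],[0,-0.89,-0.36],[0,-1.05,-0.46],[0,-1.05,-0.46]]' --rot '[[0,0,0],[0,0,0],[0,0,0],[0,0,0],[0,0,0],[0,0,0],[0,0,0],[0,0,0]]' --gripper '[0,0,0,0,0,0,0,0]'

```text
clock: 8.55
position: [502.0, 176.6, 179.8]
ee_rot: [0.544, 0.451, -0.454, -0.543]
contact_force: [-3.6, -0.2, -0.3]
gripper_width: 7.7
```

```bash
python3 - <<'E'
from h import *
s=arm.read_state(); print(s['position'],s['contact_force'],s['gripper_width'],s['wrist_torque'])
a=img('side','s2.png');b=img('top')
for n,d in(('side',a),('top',b)):
  for t in('lid_bar','case','knee_knob'): print(n,t,find(d,n,t))
R0=R.from_quat(s['ee_rot'])
for th in np.arange(.35,1.13,.05): print(round(th,2),(R0.inv().apply(bar(th)-bar(.3))/50).round(2).tolist())
E
```

```text
[501.99123944 176.57302131 179.81106489] [-3.58015487 -0.16367209 -0.31176916] 7.714669045848561 [-0.01875867  1.00670636 -0.07338193]
side lid_bar [(0.78, array([571., 227., 162.]))]
side case [(0.72, array([540., 232., 131.]))]
side knee_knob [(0.71, array([ 738., -269.,   49.])), (0.6, array([568., 221., 157.]))]
top lid_bar [(0.89, array([550., 113., 161.]))]
top case [(0.55, array([521., 116., 151.])), (0.45, array([552., 115., 164.]))]
top knee_knob [(0.55, array([458.,  30.,  47.]))]
0.35 [-0.0, -0.16, -0.11]
0.4 [-0.0, -0.31, -0.22]
0.45 [-0.0, -0.46, -0.34]
0.5 [-0.0, -0.6, -0.47]
0.55 [-0.01, -0.74, -0.61]
0.6 [-0.01, -0.87, -0.75]
0.65 [-0.01, -0.99, -0.9]
0.7 [-0.01, -1.1, -1.05]
0.75 [-0.01, -1.21, -1.21]
0.8 [-0.01, -1.31, -1.38]
0.85 [-0.01, -1.39, -1.55]
0.9 [-0.01, -1.47, -1.72]
0.95 [-0.01, -1.55, -1.9]
1.0 [-0.01, -1.61, -2.08]
1.05 [-0.02, -1.66, -2.26]
1.1 [-0.02, -1.71, -2.45]
```

View pics/s2.png

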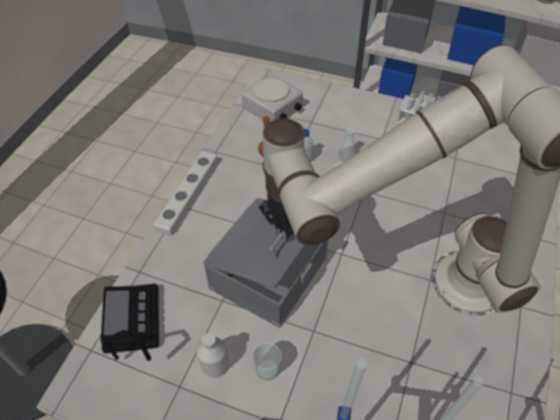

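The lid is opening cleanly, with vials visible at about (237,272), and the forces are small. I'll continue to about 1.05 rad.

Emit:
jog_arm --translation '[[0,-0.16,-0.11],[0,-0.31,-0.22],[0,-0.46,-0.34],[0,-0.6,-0.47],[0,-0.74,-0.61],[-0.01,-0.87,-0.75],[-0.01,-0.99,-0.9],[-0.01,-1.1,-1.05],[-0.01,-1.21,-1.21],[-0.01,-1.31,-1.38],[-0.01,-1.39,-1.55],[-0.01,-1.47,-1.72],[-0.01,-1.55,-1.9],[-0.01,-1.61,-2.08],[-0.01,-1.64,-2.17],[-0.02,-1.66,-2.26],[-0.02,-1.66,-2.26]]' --rot '[[0,0,0],[0,0,0],[0,0,0],[0,0,0],[0,0,0],[0,0,0],[0,0,0],[0,0,0],[0,0,0],[0,0,0],[0,0,0],[0,0,0],[0,0,0],[0,0,0],[0,0,0],[0,0,0],[0,0,0]]' --gripper '[0,0,0,0,0,0,0,0,0,0,0,0,0,0,0,0,0]'

```text
clock: 10.65
position: [614.6, 155.0, 265.4]
ee_rot: [0.545, 0.453, -0.453, -0.541]
contact_force: [-4.5, -1.6, 7.6]
gripper_width: 7.8
```

```bash
python3 - <<'E'
from h import *
s=arm.read_state(); p=np.array(s['position']); print(p,s['contact_force'],s['gripper_width'],s['wrist_torque'])
dx=(p-[479.2,181,126]); print('dxc',dx@XC,'dyc',dx@YC,'dz',dx[2])
for th in (1,1.05,1.1): e=bar(th)-bar(0); print(th,e@XC,e[2])
a=img('side','s3.png')
for t in('lid_bar','knee_knob','foot_pin'): print(t,find(a,'side',t))
R0=R.from_quat(s['ee_rot'])
for th in np.arange(1.07,1.32,.01): print(round(th,2),(R0.inv().apply(bar(th)-bar(1.05))/50).round(3).tolist())
E
```

```text
[614.59537707 154.99470528 265.38706019] [-4.50037347 -1.61484583  7.56783513] 7.823955252569771 [-0.34933241  1.26498854 -0.17572895]
dxc 137.86879752185774 dyc -0.6149435473563802 dz 139.38706019269165
1 127.11762265478902 132.68724748286786
1.05 136.32051741973137 135.35184912947943
1.1 145.64508553934004 137.5531676826444
lid_bar [(0.82, array([590., 206., 306.])), (0.63, array([524.,  30., 140.]))]
knee_knob [(0.69, array([526.,  28., 135.]))]
foot_pin [(0.77, array([524.,  26., 133.])), (0.3, array([589., 202., 309.]))]
1.07 [-0.0, -0.018, -0.074]
1.08 [-0.001, -0.027, -0.112]
1.09 [-0.001, -0.035, -0.149]
1.1 [-0.001, -0.043, -0.187]
1.11 [-0.001, -0.051, -0.224]
1.12 [-0.001, -0.058, -0.262]
1.13 [-0.002, -0.065, -0.3]
1.14 [-0.002, -0.071, -0.337]
1.15 [-0.002, -0.077, -0.375]
1.16 [-0.002, -0.083, -0.413]
1.17 [-0.002, -0.088, -0.451]
1.18 [-0.003, -0.093, -0.489]
1.19 [-0.003, -0.098, -0.527]
1.2 [-0.003, -0.102, -0.565]
1.21 [-0.003, -0.106, -0.603]
1.22 [-0.003, -0.109, -0.642]
1.23 [-0.004, -0.112, -0.68]
1.24 [-0.004, -0.115, -0.718]
1.25 [-0.004, -0.117, -0.756]
1.26 [-0.004, -0.119, -0.795]
1.27 [-0.004, -0.12, -0.833]
1.28 [-0.004, -0.121, -0.871]
1.29 [-0.005, -0.122, -0.909]
1.3 [-0.005, -0.122, -0.948]
1.31 [-0.005, -0.122, -0.986]
```

Emit:
jog_arm --translation '[[0,-0.018,-0.074],[0,-0.035,-0.149],[0,-0.051,-0.224],[0,-0.065,-0.3],[0,-0.065,-0.3]]' --rot '[[0,0,0],[0,0,0],[0,0,0],[0,0,0],[0,0,0]]' --gripper '[0,0,0,0,0]'

```text
clock: 11.35
position: [630.1, 152.0, 268.8]
ee_rot: [0.545, 0.453, -0.453, -0.541]
contact_force: [-3.2, -1.0, 0.3]
gripper_width: 7.7
```

```bash
python3 - <<'E'
from h import *
s=arm.read_state(); p=np.array(s['position']); f=np.array(s['contact_force']);print(p,f,f@XC,s['wrist_torque'])
dx=(p-[479.2,181,126]); print('dxc',dx@XC,'dyc',dx@YC,'dz',dx[2])
a=img('side')
for t in('knee_knob','foot_pin'): print(t,find(a,'side',t))
E
```

```text
[630.06158055 152.01702593 268.78204273] [-3.15546433 -0.99799941  0.27797784] -2.9175762256993663 [-0.23175173  1.16859627 -0.13771634]
dxc 153.61884709281443 dyc -0.6921635495979193 dz 142.78204272672525
knee_knob [(0.53, array([ 455., -218.,   49.])), (0.48, array([531.,  26., 148.]))]
foot_pin [(0.81, array([519.,  26., 141.]))]
```

Emit:
jog_arm --translation '[[0,-0.003,-0.02],[0,-0.006,-0.04],[0,-0.006,-0.04]]' --rot '[[0,0,0],[0,0,0],[0,0,0]]' --gripper '[0,0,0]'

```text
clock: 11.8
position: [631.7, 151.7, 269.0]
ee_rot: [0.545, 0.453, -0.453, -0.541]
contact_force: [-5.1, -0.3, 0.1]
gripper_width: 7.7
```

Emit:
jog_arm --translation '[[0,-0.003,-0.02],[0,-0.006,-0.04],[0,-0.006,-0.04]]' --rot '[[0,0,0],[0,0,0],[0,0,0]]' --gripper '[0,0,0]'

```text
clock: 12.1
position: [634.4, 151.2, 269.9]
ee_rot: [0.546, 0.453, -0.452, -0.541]
contact_force: [-2.2, -1.4, 1.9]
gripper_width: 7.8
```

Emit:
jog_arm --translation '[[0,-0.003,-0.02],[0,-0.005,-0.04],[0,-0.005,-0.04]]' --rot '[[0,0,0],[0,0,0],[0,0,0]]' --gripper '[0,0,0]'

```text
clock: 12.4
position: [636.6, 150.8, 270.2]
ee_rot: [0.546, 0.453, -0.452, -0.54]
contact_force: [-2.7, -1.8, 0.3]
gripper_width: 7.3
```

Emit:
jog_arm --translation '[[0,-0.002,-0.02],[0,-0.004,-0.04],[0,-0.004,-0.04]]' --rot '[[0,0,0],[0,0,0],[0,0,0]]' --gripper '[0,0,0]'

```text
clock: 12.7
position: [638.8, 150.4, 270.5]
ee_rot: [0.546, 0.454, -0.452, -0.54]
contact_force: [-2.8, -1.1, 0.9]
gripper_width: 7.9
```

Emit:
jog_arm --translation '[[0,-0.002,-0.02],[0,-0.004,-0.04],[0,-0.004,-0.04]]' --rot '[[0,0,0],[0,0,0],[0,0,0]]' --gripper '[0,0,0]'

```text
clock: 13.0
position: [641.6, 149.9, 270.8]
ee_rot: [0.546, 0.454, -0.452, -0.54]
contact_force: [0.3, -1.6, 0.2]
gripper_width: 7.7
```

```bash
python3 - <<'E'
from h import *
s=arm.read_state(); p=np.array(s['position']); f=np.array(s['contact_force']);print(p,f,f@XC,s['wrist_torque'])
dx=(p-[479.2,181,126]); print('dxc',dx@XC,'dyc',dx@YC,'dz',dx[2])
for n in('side','top'):
  a=img(n,n+'4.png')
  for t in('knee_knob','foot_pin'): print(t,find(a,n,t))
A=cv2.imread('pics/side4.png')[120:300,200:360];B=cv2.imread('pics/top4.png')[150:330,170:330]
f=lambda i:cv2.resize(i,None,fx=2.5,fy=2.5,interpolation=cv2.INTER_CUBIC)
cv2.imwrite('pics/c5.png',np.hstack([f(A),f(B)]))
E
```

```text
[641.59391346 149.87854066 270.83257345] [ 0.33831231 -1.63032816  0.15167719] 0.6328917168586768 [-0.58090048  0.25391987 -0.11279537]
dxc 165.3477558262081 dyc -0.6693296775701743 dz 144.83257345215662
knee_knob [(0.72, array([526.,  28., 169.]))]
foot_pin [(0.78, array([509.,  28., 155.])), (0.53, array([563., 489., 103.])), (0.29, array([532.,  25., 167.]))]
knee_knob [(0.79, array([486.,  20., 160.]))]
foot_pin [(0.78, array([479.,  22., 156.])), (0.26, array([612., 142., 310.]))]
```

View pics/c5.png

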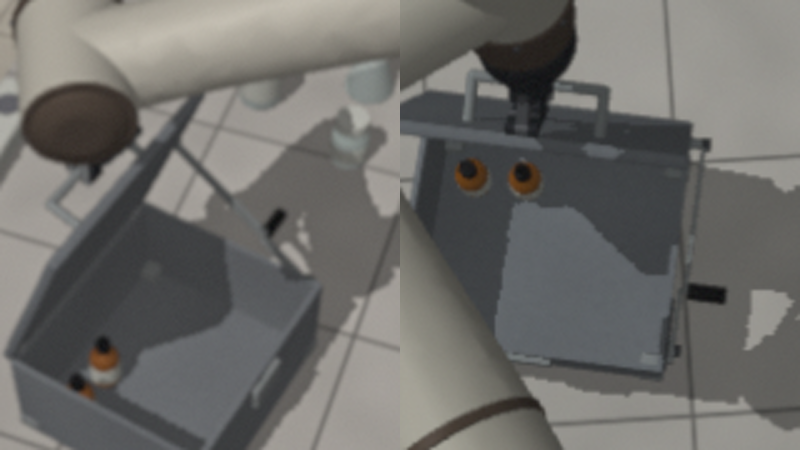

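The links in the crops look nearly in line, with the knob at top px (293,267) and side px (310,209). The force has dropped to about 0. I'll triangulate the knob.

```bash
cat >> h.py <<'E'
def tri(d1,u1,d2,u2):
    o1,v1=ray(d1,u1);o2,v2=ray(d2,u2)
    A=np.c_[v1,-v2]; t=np.linalg.lstsq(A,o2-o1,rcond=None)[0]; a=o1+t[0]*v1;b=o2+t[1]*v2
    return (a+b)/2,np.linalg.norm(a-b)
def ci(P): return R.from_euler('z',-c[2]).apply(np.r_[np.array(P)[:2]-c[:2],P[2]])
def dark(d,lo,hi): # centroid of black knob in box
    g=d['frame'][lo[1]:hi[1],lo[0]:hi[0]].max(2); m=cv2.moments((g<45).astype(np.uint8),True)
    return m['m00'],(lo[0]+m['m10']/max(m['m00'],1),lo[1]+m['m01']/max(m['m00'],1))
E
python3 - <<'E'
from h import *
a=img('side');b=img('top')
ua=dark(a,(300,195),(320,222)); ub=dark(b,(280,255),(308,280)); print(ua,ub)
P,e=tri(a,ua[1],b,ub[1]); print(P,e,ci(P))
for y in(-160,):
  for n,d,u in(('s',a,ua[1]),('t',b,ub[1])):
    o,v=ray(d,u); n_=YC; t=((cw((0,y,0))[0]-o)@n_)/(v@n_); print(n,ci(o+t*v))
print(arm.read_state()['contact_force'])
E
```

```text
(33.0, (311.3636363636364, 207.6969696969697)) (88.0, (292.0, 267.15909090909093))
[476.36184224  18.54226064 145.83637553] 0.43337954199815193 [ -40.6073528  -160.59692037  145.83637553]
s [ -40.65565529 -160.          146.56390622]
t [ -44.44849224 -160.          174.67313052]
[-1.87110786 -1.61640541  0.83360418]
```

Emit:
jog_arm --translation '[[0,-0.001,-0.02],[0,-0.001,-0.02]]' --rot '[[0,0,0],[0,0,0]]' --gripper '[0,0]'

```text
clock: 13.6
position: [640.7, 150.0, 270.7]
ee_rot: [0.545, 0.453, -0.453, -0.541]
contact_force: [-5.0, -0.1, 1.4]
gripper_width: 7.6
```

Emit:
jog_arm --translation '[[0,-0.001,-0.02],[0,-0.001,-0.02]]' --rot '[[0,0,0],[0,0,0]]' --gripper '[0,0]'

```text
clock: 13.8
position: [640.6, 150.0, 270.7]
ee_rot: [0.545, 0.452, -0.454, -0.541]
contact_force: [-6.0, -0.1, 1.7]
gripper_width: 7.7
```

```bash
cat > k.py <<'E'
from h import *
def knob():
    a=img('side');b=img('top')
    ua=dark(a,(300,190),(325,222)); ub=dark(b,(280,250),(308,285))
    P,e=tri(a,ua[1],b,ub[1]); s=arm.read_state(); f=np.array(s['contact_force']); dx=np.array(s['position'])-[479.2,181,126]
    print('knob',ci(P).round(1),round(e,1),int(ua[0]),int(ub[0]),'f',f.round(1),(f@XC).round(1),'bar dx,dz',(dx@XC).round(1),dx[2].round(1),s['gripper_width'])
knob()
E
python3 k.py
```

```text
knob [ -40.2 -160.4  145.4] 0.6 35 89 f [-6.2 -0.7  1.8] -6.0 bar dx,dz 164.4 144.7 8.076266881945672
```

Emit:
jog_arm --translation '[[0,-0.001,-0.035],[0,-0.001,-0.035]]' --rot '[[0,0,0],[0,0,0]]' --gripper '[0,0]'

```text
clock: 14.1
position: [640.9, 149.9, 270.8]
ee_rot: [0.544, 0.452, -0.455, -0.542]
contact_force: [-7.4, -0.4, 2.6]
gripper_width: 7.8
```

```bash
python3 k.py
```

```text
knob [ -39.2 -161.1  144.5] 0.8 34 88 f [-5.9  0.3  2.1] -5.8 bar dx,dz 164.7 144.8 7.537225662280284
```

It is at its highest: the push meets about 7 N with no travel. Now I'll ease off.

Emit:
jog_arm --translation '[[0,0.001,0.02],[0,0.003,0.04],[0,0.003,0.04],[0,0.003,0.04]]' --rot '[[0,0,0],[0,0,0],[0,0,0],[0,0,0]]' --gripper '[0,0,0,0]'

```text
clock: 14.6
position: [639.1, 150.2, 270.6]
ee_rot: [0.544, 0.452, -0.454, -0.542]
contact_force: [-2.2, -1.2, -0.3]
gripper_width: 7.4
```

```bash
python3 k.py
```

```text
knob [ -42.7 -160.8  147.7] 0.6 36 91 f [-3.4 -0.2  0.4] -3.3 bar dx,dz 162.9 144.6 7.786908574053801
```

Emit:
jog_arm --translation '[[0,0.002,0.02],[0,0.004,0.04],[0,0.004,0.04],[0,0.004,0.04]]' --rot '[[0,0,0],[0,0,0],[0,0,0],[0,0,0]]' --gripper '[0,0,0,0]'

```text
clock: 15.1
position: [637.2, 150.7, 270.3]
ee_rot: [0.544, 0.452, -0.454, -0.542]
contact_force: [-1.7, -1.9, -0.4]
gripper_width: 7.8
```

```bash
python3 k.py
```

```text
knob [ -45.5 -160.7  151. ] 1.0 36 89 f [-1.4  0.  -0.4] -1.4 bar dx,dz 160.9 144.3 8.190811789172969
```

The knob is moving up and forward, so it is going over centre. I'll continue easing.

Emit:
jog_arm --translation '[[0,0.002,0.02],[0,0.004,0.04],[0,0.004,0.04],[0,0.004,0.04]]' --rot '[[0,0,0],[0,0,0],[0,0,0],[0,0,0]]' --gripper '[0,0,0,0]'

```text
clock: 15.6
position: [636.6, 150.8, 270.3]
ee_rot: [0.545, 0.452, -0.453, -0.541]
contact_force: [4.6, -1.8, -2.3]
gripper_width: 7.7
```

```bash
python3 k.py
```

```text
knob [ -45.7 -160.7  151.5] 1.0 35 89 f [ 4.3 -3.  -2. ] 4.8 bar dx,dz 160.3 144.3 7.449397892666117
```

Emit:
jog_arm --translation '[[0,0.001,0.01],[0,0.002,0.02],[0,0.002,0.02],[0,0.002,0.02]]' --rot '[[0,0,0],[0,0,0],[0,0,0],[0,0,0]]' --gripper '[0,0,0,0]'

```text
clock: 16.1
position: [636.7, 150.8, 270.3]
ee_rot: [0.545, 0.453, -0.453, -0.541]
contact_force: [5.2, -4.0, -3.0]
gripper_width: 8.0
```

```bash
python3 k.py
```

```text
knob [ -45.7 -160.8  151.4] 0.9 35 88 f [ 4.7 -3.9 -1.3] 5.3 bar dx,dz 160.4 144.3 7.8681950507117335
```

The stay is locked: the bar now resists being lowered and the knob is steady. I'll relax the grip, release and rise.

Emit:
jog_arm --translation '[[0,0,-0.02],[0,0,-0.02],[0,0,-0.02],[0,0,-0.02],[0,0,-0.02],[0,0,-0.02],[0,-0.2,-0.02],[0,-0.5,-0.02],[0,-0.9,-0.02],[0,-1.3,-0.02],[0,-1.7,-0.02],[0,-1.7,-0.02]]' --rot '[[0,0,0],[0,0,0],[0,0,0],[0,0,0],[0,0,0],[0,0,0],[0,0,0],[0,0,0],[0,0,0],[0,0,0],[0,0,0],[0,0,0]]' --gripper '[0,0.3,0.3,0.3,0.3,0.3,0.3,0.3,0.3,0.3,0.3,0.3]'

```text
clock: 17.4
position: [638.6, 151.1, 359.8]
ee_rot: [0.546, 0.456, -0.45, -0.54]
contact_force: [0.7, -0.3, 0.5]
gripper_width: 25.5
```

```bash
python3 k.py; python3 - <<'E'
from h import *
a=img('side','s5.png');b=img('top','t5.png')
for n,d in(('side',a),('top',b)): print(n,find(d,n,'jar'))
# jar top centre from white lid pixels in top view
f=b['frame'].astype(int); m=(f.min(2)>185); m[:255]=0;m[:,:375]=0;m[290:]=0;m[:,410:]=0
ys,xs=np.nonzero(m); u=(xs.mean(),ys.mean()); print(len(xs),u,onz(b,u,75))
f=a['frame'].astype(int); m=(f.min(2)>185); m[:155]=0;m[:,:325]=0;m[195:]=0;m[:,360:]=0
ys,xs=np.nonzero(m); v=(xs.mean(),ys.mean()); print(len(xs),v,onz(a,v,75),tri(b,u,a,v))
J=np.hstack([cv2.resize(cv2.imread('pics/t5.png')[250:290,370:420],None,fx=7,fy=7),cv2.resize(cv2.imread('pics/s5.png')[155:195,320:370],None,fx=7,fy=7)])
cv2.imwrite('pics/c6.png',J)
E
```

```text
knob [ -46.4 -161.1  153.4] 0.3 29 85 f [-0.1  0.7 -0.1] -0.3 bar dx,dz 160.9 229.7 25.806428612524584
side [(0.67, array([ 453., -220.,   47.]))]
top [(0.78, array([ 450., -228.,   76.]))]
0 (np.float64(nan), np.float64(nan)) [nan nan nan]
 ** On entry to DLASCL parameter number  4 had an illegal value
 ** On entry to DLASCL parameter number  4 had an illegal value
 ** On entry to DLASCL parameter number  4 had an illegal value
 ** On entry to DLASCL parameter number  4 had an illegal value
 ** On entry to DLASCL parameter number  5 had an illegal value
 ** On entry to DLASCL parameter number  4 had an illegal value<stdin>:6: RuntimeWarning: Mean of empty slice.
  ret = ret.dtype.type(ret / rcount)
<stdin>:8: RuntimeWarning: Mean of empty slice.
Traceback (most recent call last):
  File "h.py", line 35, in tri
    A=np.c_[v1,-v2]; t=np.linalg.lstsq(A,o2-o1,rcond=None)[0]; a=o1+t[0]*v1;b=o2+t[1]*v2
                       ~~~~~~~~~~~~~~~^^^^^^^^^^^^^^^^^^^^
numpy.linalg.LinAlgError: SVD did not converge in Linear Least Squares
```

The lid stands with the knob at 153 mm. Now the jar.

```bash
python3 - <<'E'
import cv2,numpy as np
f=lambda p,r,c:cv2.resize(cv2.imread(p)[r:r+45,c:c+45],None,fx=8,fy=8,interpolation=cv2.INTER_CUBIC)
cv2.imwrite('pics/c6.png',np.hstack([f('pics/t5.png',250,372),f('pics/s5.png',155,320)]))
E
```

```text
(no output)
```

View pics/c6.png

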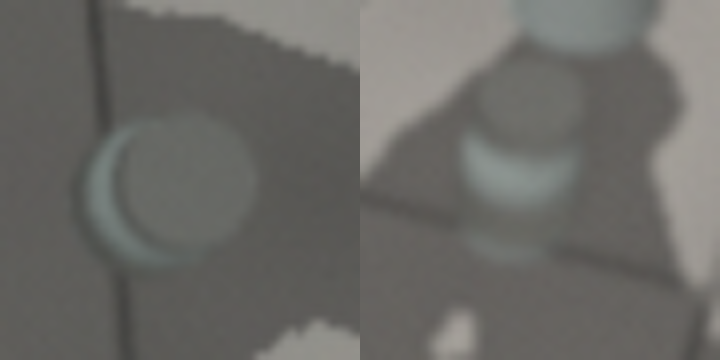

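```bash
python3 - <<'E'
from h import *
a=img('side');b=img('top')
u=(395.7-.4,272.7-.4);v=(341.2-.4,167.3-.4)
print(tri(b,u,a,v),onz(b,u,75),onz(a,v,75))
J=onz(b,u,75); J[2]=0
s=arm.read_state();print(s['position'])
delta([(560,0,360),J+[0,0,200],J+[0,0,130]],DN)
E
```

```text
(array([ 457.12956585, -238.79246474,   65.84137716]), np.float64(2.4882387149981327)) [ 455.00413973 -236.71128474   75.        ] [ 456.68492611 -229.81267076   75.        ]
[637.11164959 150.94464673 354.37566842]
[-3.247, -0.101, 0.975] [0.028, 0.034, -0.033]
[-8.267, 3.117, 2.203] [0.028, 0.034, -0.033]
[-8.26, 4.517, 2.208] [0.028, 0.034, -0.033]
```

Emit:
jog_arm --translation '[[-0.7,-0.1,0.2],[-1.5,-0.1,0.45],[-2.4,-0.1,0.7],[-3.25,-0.1,0.95],[-4.1,-0.1,1.2],[-5,-0.1,1.4],[-5.9,-0.1,1.6],[-6.8,0,1.85],[-7.6,0.5,2.05],[-8.26,1.2,2.2],[-8.26,2.0,2.2],[-8.26,2.7,2.2],[-8.26,3.1,2.2],[-8.26,3.1,2.2],[-8.26,3.1,2.2]]' --rot '[[0,0,0],[0,0,0],[0,0,0],[0,0,0],[0,0,0],[0,0,0],[0,0,0],[0,0,0],[0,0,0],[0,0,0],[0,0,0],[0,0,0],[0.03,0.03,-0.03],[0.03,0.03,-0.03],[0.03,0.03,-0.03]]' --gripper '[0.3,0.3,0.3,0.3,0.5,0.7,1,1,1,1,1,1,1,1,1]'

```text
clock: 19.3
position: [455.6, -236.7, 201.5]
ee_rot: [0.544, 0.452, -0.452, -0.544]
contact_force: [-0.4, -0.3, 0.8]
gripper_width: 85.5
```

```bash
python3 k.py; python3 - <<'E'
from h import *
s=arm.read_state();print(s['position'],s['joints'])
delta([(456,-236,200),(456,-236,100),(456,-236,15)],DN)
E
```

```text
knob [ -46.4 -160.9  153. ] 0.5 30 86 f [-0.2  0.   1.2] -0.2 bar dx,dz 54.4 76.6 85.54426976567366
[ 456.28524129 -236.6416089   202.56194959] [-0.16158432  0.19727705 -0.2696133   0.00122149 -1.1009619  -0.02321856]
[0.012, 0.051, 0.008] [0.021, 0.007, -0.007]
[0.014, 2.051, 0.014] [0.021, 0.007, -0.007]
[0.015, 3.751, 0.019] [0.021, 0.007, -0.007]
```

Emit:
jog_arm --translation '[[0,0.6,0],[0,1.2,0],[0,1.6,0],[0,2.0,0],[0,2.4,0],[0,2.7,0],[0,3.0,0],[0,3.2,0],[0,3.4,0],[0,3.55,0],[0,3.7,0],[0,3.75,0],[0,3.75,0]]' --rot '[[0,0,0],[0,0,0],[0,0,0],[0,0,0],[0,0,0],[0,0,0],[0,0,0],[0,0,0],[0,0,0],[0,0,0],[0,0,0],[0,0,0],[0,0,0]]' --gripper '[1,1,1,1,1,1,1,1,1,1,1,1,1]'

```text
clock: 20.7
position: [456.7, -237.0, 14.8]
ee_rot: [0.545, 0.452, -0.452, -0.543]
contact_force: [0.5, 0.1, -0.7]
gripper_width: 85.2
```

```bash
python3 - <<'E'
from h import *
s=arm.read_state();print(s['position'],s['contact_force'])
a=img('side','s6.png'); print(find(a,'side','jar'), px(a,s['position']),px(a,(456,-236,75)))
cv2.imwrite('pics/c7.png',cv2.resize(cv2.imread('pics/s6.png')[130:210,290:390],None,fx=6,fy=6,interpolation=cv2.INTER_CUBIC))
E
```

```text
[ 456.72673674 -236.95025997   14.83475404] [ 0.47806983  0.09304299 -0.67135076]
[(0.52, array([ 453., -220.,   47.]))] [[339.74059719 178.41068968]] [[341.5460235  165.63646915]]
```

View pics/c7.png

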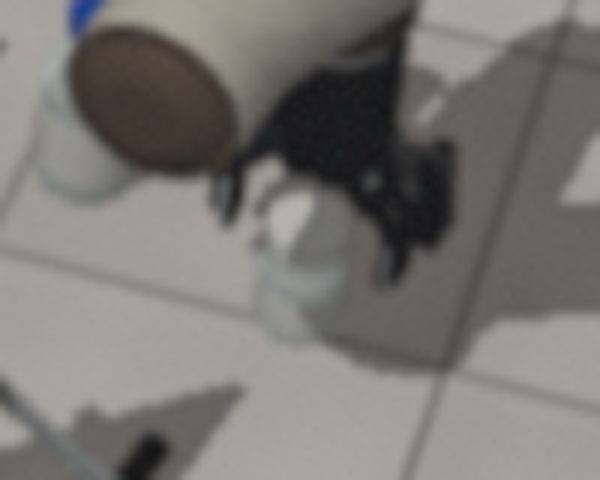

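The fingers straddle the jar, with tips at (225,220) and (390,285) of the crop, about 45 mm up while open. I'll lower 8 mm more and close.

Emit:
jog_arm --translation '[[0,0.08,0],[0,0.16,0],[0,0.16,0],[0,0.16,0],[0,0.16,0],[0,0.16,0],[0,0.16,0],[0,0.16,0],[0,0.16,0]]' --rot '[[0,0,0],[0,0,0],[0,0,0],[0,0,0],[0,0,0],[0,0,0],[0,0,0],[0,0,0],[0,0,0]]' --gripper '[1,1,1,0,0,0,0,0,0]'

```text
clock: 21.7
position: [457.6, -237.2, 8.1]
ee_rot: [0.545, 0.453, -0.451, -0.542]
contact_force: [-0.5, 0.1, 6.3]
gripper_width: 44.9
```

```bash
python3 - <<'E'
from h import *
s=arm.read_state();p=np.array(s['position']);print(p,s['contact_force'],s['gripper_width'])
T=cw((-50,-10,0))[0]; print(T, np.linalg.norm(T[:2]))
h=p[2]
delta([p+[0,0,200],np.r_[cw((-60,-100,0))[0][:2],h+200],np.r_[T[:2],h+180],np.r_[T[:2],h+30]],DN)
E
```

```text
[ 457.56798527 -237.19254926    8.13974134] [-0.54139265  0.08390656  6.2868626 ] 44.93602224746907
[494.87588534 168.29166616   0.        ] 522.7085486066652
[-0.006, -4.0, -0.019] [0.033, 0.012, -0.01]
[6.304, -4.013, 0.932] [0.033, 0.012, -0.01]
[8.105, -3.615, 0.731] [0.033, 0.012, -0.01]
[8.109, -0.615, 0.745] [0.033, 0.012, -0.01]
```

Emit:
jog_arm --translation '[[0,-0.1,0],[0,-0.3,0],[0,-0.7,0],[0,-1.2,0],[0,-1.8,0],[0,-2.4,0],[0,-3.0,0],[0,-3.6,0],[0,-4.1,0],[0.5,-4.2,0.1],[1.1,-4.2,0.2],[1.7,-4.2,0.3],[2.4,-4.2,0.4],[3.1,-4.2,0.5],[3.8,-4.2,0.6],[4.5,-4.2,0.7],[5.2,-4.2,0.8],[5.8,-4.2,0.9],[6.3,-4.2,0.93],[6.3,-4.2,0.93]]' --rot '[[0,0,0],[0,0,0],[0,0,0],[0,0,0],[0,0,0],[0,0,0],[0,0,0],[0,0,0],[0,0,0],[0,0,0],[0,0,0],[0,0,0],[0,0,0],[0,0,0],[0,0,0],[0,0,0],[0,0,0],[0,0,0],[0,0,0],[0,0,0]]' --gripper '[0,0,0,0,0,0,0,0,0,0,0,0,0,0,0,0,0,0,0,0]'

```text
clock: 23.7
position: [468.5, 83.7, 217.7]
ee_rot: [0.544, 0.454, -0.452, -0.542]
contact_force: [-0.2, -0.4, -1.9]
gripper_width: 45.0
```

```bash
python3 - <<'E'
from h import *
s=arm.read_state();p=np.array(s['position']);print(p,s['contact_force'],s['gripper_width'],s['wrist_torque'])
T=cw((-50,-10,0))[0]; h=8.1
delta([np.r_[T[:2],h+205],np.r_[T[:2],h+60],np.r_[T[:2],h+12]],DN)
for n in('side','top'):
    d=img(n,n+'7.png')
    for t in('jar','knee_knob'): print(n,t,find(d,n,t))
E
```

```text
[468.53907875  83.72749862 217.73537052] [-0.18585899 -0.41506406 -1.89333085] 44.987614710048554 [-0.02927995  0.03247492 -0.00843879]
[1.758, 0.093, -0.214] [0.035, 0.036, -0.004]
[1.76, 2.993, -0.2] [0.035, 0.036, -0.004]
[1.761, 3.953, -0.195] [0.035, 0.036, -0.004]
side jar [(0.93, array([466., 104., 258.])), (0.6, array([613., 186., 304.]))]
side knee_knob []
top jar [(0.23, array([614., 156., 304.]))]
top knee_knob [(0.63, array([473.,  16., 163.]))]
```

Emit:
jog_arm --translation '[[0.4,0,-0.05],[0.9,0,-0.1],[1.4,0,-0.17],[1.76,0.05,-0.2],[1.76,0.3,-0.2],[1.76,0.7,-0.2],[1.76,1.2,-0.2],[1.76,1.7,-0.2],[1.76,2.2,-0.2],[1.76,2.7,-0.2],[1.76,3.1,-0.2],[1.76,3.4,-0.2],[1.76,3.65,-0.2],[1.76,3.8,-0.2],[1.76,3.9,-0.2],[1.76,3.9,-0.2]]' --rot '[[0,0,0],[0,0,0],[0,0,0],[0,0,0],[0,0,0],[0,0,0],[0,0,0],[0,0,0],[0,0,0],[0,0,0],[0,0,0],[0,0,0],[0,0,0],[0,0,0],[0,0,0],[0,0,0]]' --gripper '[0,0,0,0,0,0,0,0,0,0,0,0,0,0,0,0]'

```text
clock: 25.6
position: [498.8, 165.6, 23.0]
ee_rot: [0.546, 0.455, -0.449, -0.542]
contact_force: [7.5, -1.7, -1.9]
gripper_width: 44.9
```

Emit:
jog_arm --translation '[[0,0.05,0],[0,0.1,0],[0,0.1,0]]' --rot '[[0,0,0],[0,0,0],[0,0,0]]' --gripper '[0,0,0]'

```text
clock: 25.9
position: [500.6, 165.9, 18.1]
ee_rot: [0.547, 0.456, -0.448, -0.541]
contact_force: [7.0, -1.4, -2.0]
gripper_width: 45.1
```

Something, probably the hand against the front wall, pushes it +x. I'll shift away 14 mm.

Emit:
jog_arm --translation '[[0,-0.05,-0.1],[0,-0.05,-0.2],[0,-0.05,-0.28],[0,-0.05,-0.28]]' --rot '[[0,0,0],[0,0,0],[0,0,0],[0,0,0]]' --gripper '[0,0,0,0]'

```text
clock: 26.3
position: [514.5, 163.1, 20.5]
ee_rot: [0.547, 0.456, -0.448, -0.541]
contact_force: [0.2, 0.7, -1.8]
gripper_width: 44.4
```

```bash
python3 - <<'E'
from h import *
s=arm.read_state();p=np.array(s['position']);print(p,s['contact_force'],s['gripper_width'],s['wrist_torque'],ci(p))
delta([p],DN)
for n in('side','top'):
    d=img(n,n+'8.png')
A=cv2.imread('pics/side8.png')[120:330,190:350];B=cv2.imread('pics/top8.png')[140:350,150:310]
f=lambda i:cv2.resize(i,None,fx=2.5,fy=2.5,interpolation=cv2.INTER_CUBIC)
cv2.imwrite('pics/c8.png',np.hstack([f(A),f(B)]))
E
```

```text
[514.48325334 163.14270526  20.50956489] [ 0.2348923   0.66414233 -1.81308788] 44.427024442905825 [ 0.04660121  0.07632824 -0.00028529] [-29.7796411  -11.44836614  20.50956489]
[0.0, 0.0, 0.0] [0.095, 0.005, 0.026]
```

View pics/c8.png

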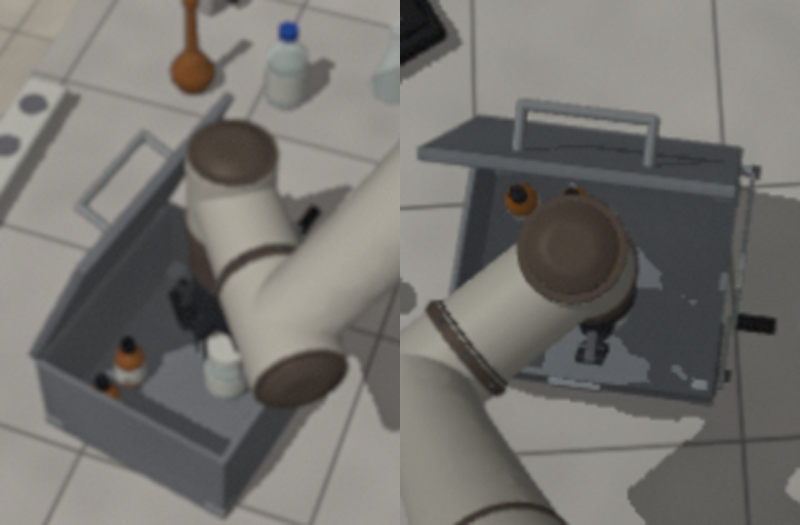

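The jar is over the floor and clear of the vials and walls, and the wrist is free. I'll lower it by feel.

Emit:
jog_arm --translation '[[0,0.06,0],[0,0.08,0],[0,0.08,0]]' --rot '[[0.05,0,0],[0.09,0,0],[0.09,0,0]]' --gripper '[0,0,0]'

```text
clock: 26.7
position: [514.0, 163.1, 16.2]
ee_rot: [-0.543, -0.453, 0.451, 0.545]
contact_force: [-0.2, 0.7, -1.3]
gripper_width: 45.3
```

Emit:
jog_arm --translation '[[0,0.03,0],[0,0.03,0]]' --rot '[[0,0,0],[0,0,0]]' --gripper '[0,0]'

```text
clock: 26.9
position: [513.8, 163.0, 14.5]
ee_rot: [-0.543, -0.452, 0.451, 0.545]
contact_force: [0.9, -0.7, -1.3]
gripper_width: 45.2
```

Emit:
jog_arm --translation '[[0,0.03,0],[0,0.03,0]]' --rot '[[0,0,0],[0,0,0]]' --gripper '[0,0]'

```text
clock: 27.1
position: [514.0, 163.2, 14.2]
ee_rot: [-0.543, -0.453, 0.451, 0.545]
contact_force: [-2.9, 0.0, 6.0]
gripper_width: 44.9
```

Seated at reading 14.2. I'll release and come up, drifting back from the lid.

Emit:
jog_arm --translation '[[0,-0.02,0],[0,-0.02,0],[0,-0.02,0],[0,-0.02,0],[0,-0.02,0],[0,-0.3,0],[0,-0.7,0],[0,-1.2,0.1],[0,-1.8,0.3],[0,-2.5,0.6],[0,-3.2,0.9],[0,-4.0,1.2],[0,-4.6,1.4],[0,-4.6,1.4]]' --rot '[[0,0,0],[0,0,0],[0,0,0],[0,0,0],[0,0,0],[0,0,0],[0,0,0],[0,0,0],[0,0,0],[0,0,0],[0,0,0],[0,0,0],[0,0,0],[0,0,0]]' --gripper '[0,0.8,0.8,0.8,0.8,0.8,0.8,0.8,0.8,0.5,0,0,0,0]'

```text
clock: 28.5
position: [446.4, 176.7, 249.4]
ee_rot: [-0.543, -0.457, 0.448, 0.544]
contact_force: [0.2, 0.3, -0.2]
gripper_width: 0.2
```

```bash
python3 k.py; python3 - <<'E'
from h import *
s=arm.read_state();p=np.array(s['position']);print(p,s['contact_force'],s['gripper_width'])
for n in('side','top'):
    d=img(n,n+'9.png'); print(n,[(q[0],q[1],ci(q[1]).round()) for q in find(d,n,'jar')],find(d,n,'vial_a'))
a=np.radians(20); Y=np.sin(a)*XC+np.array([0,0,-np.cos(a)]); RT=frame(Y,-XC)
o,v=ray(d,(281,291)); t=((cw((0,-140,0))[0]-o)@YC)/(v@YC); print('foot guess',ci(o+t*v), ci(onz(d,(281,291),95)))
K=np.array([-44,-163,163])   # knob top
tcp=lambda K,off: cw(K)[0]+off*Y
print(RT.as_quat())
delta([tcp(K+[0,0,60],20),tcp(K+[0,0,12],20)],RT)
E
```

```text
knob [ -43.6 -159.8  164.6] 8.9 633 85 f [-0.2 -0.4 -1. ] -0.1 bar dx,dz -32.8 118.7 -0.23841696301791632
[444.82838282 175.5587237  244.68772282] [-0.18789457 -0.37122999 -1.04701775] -0.23841696301791632
side [(0.84, array([510., 182.,  60.]), array([-38.,   6.,  60.]))] [(0.57, array([616., 201.,  48.]))]
top [(0.66, array([505., 152.,  81.]), array([-37., -24.,  81.]))] [(0.67, array([612., 184.,  52.])), (0.52, array([617., 241.,  51.])), (0.24, array([585., 122.,  17.]))]
foot guess [-119.34675728 -140.          413.56582616] [ -94.22796577 -142.44763426   95.        ]
[ 0.63033191  0.52315558 -0.36631748 -0.44136315]
[-3.01, 0.771, -1.263] [-2.512, 0.006, 0.008]
[-3.011, 1.731, -1.264] [-2.512, 0.006, 0.008]
```

Emit:
jog_arm --translation '[[-0.5,0,-0.2],[-1.1,0,-0.45],[-1.7,0.1,-0.7],[-2.3,0.3,-0.95],[-2.8,0.5,-1.15],[-3.01,0.7,-1.26],[-3.01,0.77,-1.26],[-3.01,0.77,-1.26],[-3.01,0.77,-1.26]]' --rot '[[-0.4,0,0],[-0.9,0,0],[-1.4,0,0],[-1.9,0,0],[-2.3,0,0],[-2.51,0,0],[-2.51,0,0],[-2.51,0,0],[-2.51,0,0]]' --gripper '[0,0,0,0,0,0,0,0,0]'

```text
clock: 29.8
position: [480.2, 16.5, 204.9]
ee_rot: [0.63, 0.524, -0.366, -0.441]
contact_force: [0.6, -0.4, 0.1]
gripper_width: -0.1
```

```bash
cat > kn.py <<'E'
from h import *
a=np.radians(20); Y=np.sin(a)*XC+np.array([0,0,-np.cos(a)]); RT=frame(Y,-XC)
s=arm.read_state();p=np.array(s['position']);print('tip-18..22:',ci(p-18*Y),ci(p-22*Y),s['contact_force'])
E
python3 - <<'E'
from kn import *
K=np.array([-44,-163,163]); tcp=lambda K,off: cw(K)[0]+off*Y
delta([tcp(K+[0,0,12],20),tcp(K+[0,0,4],20)],RT)
for n in('side','top'):
    d=img(n,n+'10.png'); print(n,px(d,p-20*Y),px(d,cw((-46,-161,153)))); print(find(d,n,'knee_knob'))
A=cv2.imread('pics/side10.png')[150:270,230:390];B=cv2.imread('pics/top10.png')[190:310,200:360]
f=lambda i:cv2.resize(i,None,fx=2.5,fy=2.5,interpolation=cv2.INTER_CUBIC)
cv2.imwrite('pics/c9.png',np.hstack([f(A),f(B)]))
E
```

```text
tip-18..22: [ -42.61097837 -161.92283993  221.85313301] [ -43.97905895 -161.92283993  225.61190349] [ 0.60951605 -0.36772014  0.05008595]
[-0.023, 0.911, 0.347] [0.003, 0.007, 0.015]
[-0.023, 1.061, 0.402] [0.003, 0.007, 0.015]
side [[313.95580824 188.88417392]] [[313.35959375 206.72299538]]
[(0.74, array([518.,  29., 172.]))]
top [[293.7960455  263.97023972]] [[292.00283394 269.03492928]]
[(0.68, array([546.,  23., 203.]))]
```

Emit:
jog_arm --translation '[[-0.02,0.3,0.11],[-0.02,0.6,0.23],[-0.02,0.91,0.35],[-0.02,0.91,0.35]]' --rot '[[0,0,0],[0,0,0],[0,0,0],[0,0,0]]' --gripper '[0,0,0,0]'

```text
clock: 30.4
position: [477.4, 14.9, 154.0]
ee_rot: [0.629, 0.523, -0.368, -0.442]
contact_force: [-0.4, -0.2, 0.0]
gripper_width: 0.3
```

Emit:
jog_arm --translation '[[0,0.075,0.027],[0,0.15,0.055],[0,0.15,0.055]]' --rot '[[0,0,0],[0,0,0],[0,0,0]]' --gripper '[0,0,0]'

```text
clock: 30.7
position: [477.4, 15.0, 146.1]
ee_rot: [0.629, 0.523, -0.368, -0.442]
contact_force: [-0.2, 0.1, 0.3]
gripper_width: -0.1
```

```bash
python3 kn.py
```

```text
tip-18..22: [ -45.12547316 -163.91776124  162.99203403] [ -46.49355373 -163.91776124  166.75080451] [-0.17211924  0.14389693  0.34681303]
```

Emit:
jog_arm --translation '[[0,0.06,0.02],[0,0.06,0.02]]' --rot '[[0,0,0],[0,0,0]]' --gripper '[0,0]'

```text
clock: 30.9
position: [477.4, 14.9, 142.9]
ee_rot: [0.629, 0.523, -0.368, -0.442]
contact_force: [-0.7, 0.6, -0.4]
gripper_width: -0.2
```

Emit:
jog_arm --translation '[[0,0.06,0.02],[0,0.06,0.02]]' --rot '[[0,0,0],[0,0,0]]' --gripper '[0,0]'

```text
clock: 31.1
position: [477.2, 14.7, 139.4]
ee_rot: [0.629, 0.523, -0.368, -0.442]
contact_force: [-0.6, 0.3, -0.1]
gripper_width: -0.2
```

Emit:
jog_arm --translation '[[0,0.06,0.02],[0,0.06,0.02]]' --rot '[[0,0,0],[0,0,0]]' --gripper '[0,0]'

```text
clock: 31.3
position: [477.7, 14.9, 136.4]
ee_rot: [0.629, 0.523, -0.368, -0.442]
contact_force: [0.1, -0.1, 2.2]
gripper_width: 0.3
```

Contact is on the knob's top. I'll push down along its arc.

Emit:
jog_arm --translation '[[0,0.06,-0.028],[0,0.127,-0.056],[0,0.187,-0.075],[0,0.247,-0.095]]' --rot '[[0,0,0],[0,0,0],[0,0,0],[0,0,0]]' --gripper '[0,0,0,0]'

```text
clock: 31.7
position: [486.4, 13.3, 126.0]
ee_rot: [0.629, 0.523, -0.368, -0.442]
contact_force: [-1.3, 0.7, 1.9]
gripper_width: 0.1
```

```bash
python3 kn.py; python3 k.py
```

```text
tip-18..22: [ -35.94772304 -163.94610907  142.8963349 ] [ -37.31580361 -163.94610907  146.65510538] [-1.28863627  0.66463259  1.87329981]
knob [ -45.8 -168.   191. ] 9.0 195 242 f [0.1 1.1 0.6] -0.1 bar dx,dz 37.9 -0.1 -0.12713534231733029
```

Emit:
jog_arm --translation '[[0,0.06,-0.015],[0,0.12,-0.028],[0,0.18,-0.038],[0,0.23,-0.046],[0,0.285,-0.05]]' --rot '[[0,0,0],[0,0,0],[0,0,0],[0,0,0],[0,0,0]]' --gripper '[0,0,0,0,0]'

```text
clock: 32.3
position: [493.3, 11.8, 112.9]
ee_rot: [0.629, 0.523, -0.368, -0.442]
contact_force: [-1.7, 0.3, 0.6]
gripper_width: 0.2
```

Emit:
jog_arm --translation '[[0,0.06,-0.005],[0,0.12,-0.004],[0,0.18,0],[0,0.24,0.005],[0,0.32,0.015],[0,0.4,0.03],[0,0.4,0.03]]' --rot '[[0,0,0],[0,0,0],[0,0,0],[0,0,0],[0,0,0],[0,0,0],[0,0,0]]' --gripper '[0,0,0,0,0,0,0]'

```text
clock: 33.0
position: [498.1, 10.3, 92.9]
ee_rot: [0.629, 0.522, -0.369, -0.442]
contact_force: [0.1, 0.1, 0.5]
gripper_width: -0.2
```

```bash
python3 kn.py; python3 - <<'E'
from h import *
for n in('side','top'):
    d=img(n,n+'11.png'); print(n,[(q[0],ci(q[1]).round()) for q in find(d,n,'knee_knob')],[(q[0],ci(q[1]).round()) for q in find(d,n,'lid_bar')])
for d_ in (0,42): print(0)
E
```

```text
tip-18..22: [ -23.87142671 -164.72620153  109.78906772] [ -25.23950728 -164.72620153  113.5478382 ] [0.11869946 0.13781531 0.50862704]
side [(0.66, array([  15., -140.,  149.]))] [(0.76, array([ 42.,  39., 308.]))]
top [] [(0.74, array([ 54.,  -6., 285.])), (0.29, array([10.,  5.,  2.]))]
0
0
```

Emit:
jog_arm --translation '[[0,-0.3,0.05],[0,-0.8,0.1],[0,-1.5,0.1],[0,-2.3,0],[0,-3.1,0],[0,-3.8,0],[0,-3.8,0]]' --rot '[[0,0,0],[0,0,0],[0,0,0],[0,0,0],[0,0,0],[0,0,0],[0,0,0]]' --gripper '[0,0,0,0,0,0,0]'

```text
clock: 34.0
position: [437.3, 24.8, 278.5]
ee_rot: [0.629, 0.527, -0.364, -0.44]
contact_force: [0.8, 0.3, 0.3]
gripper_width: -0.1
```

```bash
python3 - <<'E'
from h import *
s=arm.read_state();print(s['position'])
for n in('side','top'):
    d=img(n,n+'12.png'); print(n,[(q[0],ci(q[1]).round()) for q in find(d,n,'knee_knob')],[(q[0],ci(q[1]).round()) for q in find(d,n,'lid_bar')])
A=cv2.imread('pics/side12.png')[120:300,190:350];B=cv2.imread('pics/top12.png')[150:330,160:320]
f=lambda i:cv2.resize(i,None,fx=2.5,fy=2.5,interpolation=cv2.INTER_CUBIC)
cv2.imwrite('pics/c10.png',np.hstack([f(A),f(B)]))
E
```

```text
[437.26761461  24.81451923 278.51511872]
side [(0.57, array([ 39.,  33., 305.])), (0.56, array([  10., -144.,  141.]))] [(0.89, array([ 43.,  39., 309.]))]
top [(0.7, array([  -8., -153.,  135.]))] [(0.63, array([ 52.,  -9., 286.])), (0.57, array([  -5., -149.,  136.]))]
```

View pics/c10.png

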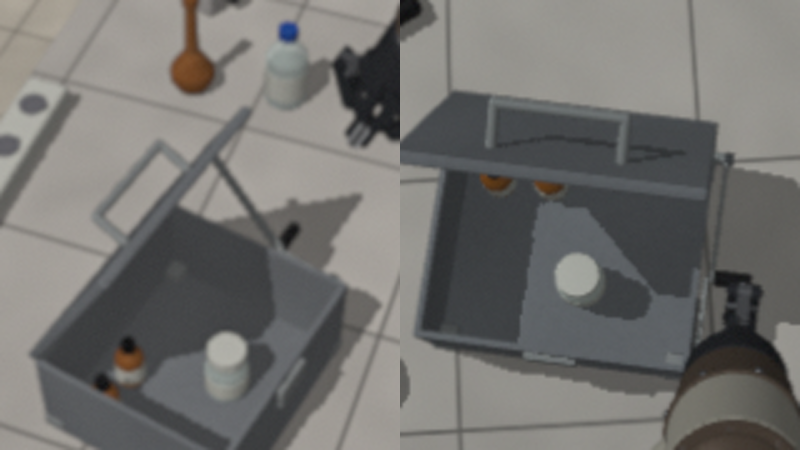

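The stay is broken, with the knob down and rearward, and the jar stands upright at side crop (227,365). The lid stays up; its bar ends are at top crop (490,100) and (627,115), and side crop (163,143) and (98,213). I'll estimate the lid angle from these.

```bash
python3 - <<'E'
from h import *
a=img('side');b=img('top')
for n,d in (('s',a),('t',b)):
    for th in (1.04,1.08,1.12,1.16,1.2): print(n,th,px(d,bar(th)).round(1))
print('obs s (242,191) t (223.4,193)'); print([v.round(1) for v in np.atleast_1d(tri(a,(242,191),b,(223.4,193))[0])], ci(tri(a,(242,191),b,(223.4,193))[0]))
s=arm.read_state(); p=np.array(s['position']); 
# locked reading of bar grasp: dx 160.4, dz 144.3 at theta_l
for th in(1.06,1.09,1.12,1.17): e=bar(th)-bar(0); print(th,(e@XC).round(1),e[2].round(1))
delta([p+[0,0,80]],DN)
E
```

```text
s 1.04 [[244.4 192.2]]
s 1.08 [[241.8 190.5]]
s 1.12 [[239.2 188.9]]
s 1.16 [[236.6 187.4]]
s 1.2 [[233.9 185.9]]
t 1.04 [[223.1 197.6]]
t 1.08 [[223.5 193.9]]
t 1.12 [[224.  190.2]]
t 1.16 [[224.4 186.5]]
t 1.2 [[224.9 182.8]]
obs s (242,191) t (223.4,193)
[np.float64(617.4), np.float64(155.7), np.float64(305.4)] [7.27668709e+01 1.88877056e-01 3.05386634e+02]
1.06 138.2 135.8
1.09 143.8 137.2
1.12 149.4 138.3
1.17 158.9 139.8
[-0.006, -1.507, -0.539] [2.459, 0.015, -0.023]
```

```bash
python3 - <<'E'
from h import *
s=arm.read_state(); p=np.array(s['position']); 
T=np.array([479.2,181,126])+143.5*XC; print(T)
delta([p+[0,0,85],np.r_[T[:2],363],np.r_[T[:2],266.8]],DN)
E
```

```text
[620.24347802 154.56163192 126.        ]
[-0.006, -1.601, -0.572] [2.459, 0.015, -0.023]
[3.264, -0.674, -3.588] [2.459, 0.015, -0.023]
[3.27, 1.138, -2.94] [2.459, 0.015, -0.023]
```

Emit:
jog_arm --translation '[[0,-0.5,-0.2],[0,-1.0,-0.4],[0,-1.5,-0.55],[0.1,-1.6,-0.6],[0.6,-1.5,-1.1],[1.2,-1.3,-1.7],[1.8,-1.1,-2.3],[2.4,-0.9,-2.8],[3.0,-0.75,-3.4],[3.26,-0.67,-3.59],[3.26,-0.67,-3.59],[3.26,-0.67,-3.59]]' --rot '[[0.4,0,0],[0.8,0,0],[1.2,0,0],[1.6,0,0],[2.0,0,0],[2.46,0,0],[2.46,0,0],[2.46,0,0],[2.46,0,0],[2.46,0,0],[2.46,0,0],[2.46,0,0]]' --gripper '[0,0,0,0.35,0.35,0.35,0.35,0.35,0.35,0.35,0.35,0.35]'

```text
clock: 35.6
position: [620.3, 154.2, 361.3]
ee_rot: [0.544, 0.45, -0.454, -0.543]
contact_force: [-0.1, -0.0, -0.3]
gripper_width: 29.9
```

```bash
python3 - <<'E'
from h import *
s=arm.read_state(); p=np.array(s['position']); print(p,s['contact_force'],s['gripper_width'])
T=np.array([479.2,181,126])+143.5*XC
delta([np.r_[T[:2],290],np.r_[T[:2],268]],DN)
E
```

```text
[620.34639802 154.15410419 361.29941716] [-0.0938165  -0.04625309 -0.28806936] 29.937447678836524
[0.015, 1.426, 0.0] [-0.017, 0.01, -0.039]
[0.018, 1.866, -0.001] [-0.017, 0.01, -0.039]
```

Emit:
jog_arm --translation '[[0,0.4,0],[0,0.8,0],[0,1.1,0],[0,1.25,0],[0,1.35,0],[0,1.45,0],[0,1.45,0]]' --rot '[[0,0,0],[0,0,0],[0,0,0],[0,0,0],[0,0,0],[0,0,0],[0,0,0]]' --gripper '[0.35,0.35,0.35,0.35,0.35,0.35,0.35]'

```text
clock: 36.3
position: [619.9, 153.6, 288.9]
ee_rot: [0.544, 0.45, -0.454, -0.543]
contact_force: [0.3, -0.1, 0.3]
gripper_width: 29.5
```

Emit:
jog_arm --translation '[[0,0.1,0],[0,0.2,0],[0,0.3,0],[0,0.4,0],[0,0.4,0]]' --rot '[[0,0,0],[0,0,0],[0,0,0],[0,0,0],[0,0,0]]' --gripper '[0.35,0.35,0.35,0.35,0.35]'

```text
clock: 36.8
position: [619.4, 153.4, 267.7]
ee_rot: [0.544, 0.449, -0.455, -0.544]
contact_force: [-0.3, 0.1, 0.8]
gripper_width: 30.0
```

```bash
python3 - <<'E'
from h import *
s=arm.read_state(); p=np.array(s['position']); print(p,s['contact_force'],s['gripper_width'])
for n in('side','top'):
    d=img(n,n+'13.png'); print(n,[(q[0],ci(q[1]).round()) for q in find(d,n,'lid_bar')])
E
```

```text
[619.40620254 153.43754222 267.66758857] [-0.25313523  0.11016954  0.80781577] 30.013535399897602
side []
top [(0.7, array([ 52., -26., 287.]))]
```

Emit:
jog_arm --translation '[[0,0,0],[0,0,0],[0,0,0],[0,0,0],[0,0,0],[0,0,0]]' --rot '[[0,0,0],[0,0,0],[0,0,0],[0,0,0],[0,0,0],[0,0,0]]' --gripper '[0,0,0,0,0,0]'

```text
clock: 37.6
position: [619.9, 153.6, 269.7]
ee_rot: [0.544, 0.45, -0.454, -0.543]
contact_force: [-1.9, 1.1, 2.9]
gripper_width: 7.5
```

```bash
python3 - <<'E'
from h import *
s=arm.read_state(); p=np.array(s['position']); print(p,s['contact_force'],s['gripper_width'])
dx=p-[479.2,181,126]; print((dx@XC).round(1),(dx@YC).round(1),dx[2])
R0=R.from_quat(s['ee_rot'])
from scipy.optimize import brentq
th0=brentq(lambda t:(bar(t)-bar(0))@XC-dx@XC,.5,1.4); print(th0)
for th in list(np.arange(th0-.04,0.0,-.04)): print(round(th,2),(R0.inv().apply(bar(th)-bar(th0))/50).round(2).tolist())
print((R0.inv().apply(bar(0)-bar(th0))/50).round(2).tolist())
E
```

```text
[619.91975228 153.60274703 269.65167691] [-1.90580069  1.0845112   2.94240289] 7.499217119309787
143.4 -1.0 143.65167690676094
1.0877922915056126
1.05 [0.0, 0.04, 0.15]
1.01 [0.0, 0.08, 0.3]
0.97 [0.0, 0.13, 0.44]
0.93 [0.0, 0.18, 0.59]
0.89 [0.0, 0.24, 0.73]
0.85 [0.0, 0.31, 0.86]
0.81 [0.0, 0.38, 1.0]
0.77 [0.0, 0.45, 1.13]
0.73 [0.0, 0.54, 1.26]
0.69 [0.0, 0.62, 1.39]
0.65 [0.01, 0.71, 1.51]
0.61 [0.01, 0.81, 1.63]
0.57 [0.01, 0.91, 1.75]
0.53 [0.01, 1.02, 1.86]
0.49 [0.01, 1.13, 1.97]
0.45 [0.01, 1.24, 2.07]
0.41 [0.01, 1.36, 2.16]
0.37 [0.01, 1.48, 2.26]
0.33 [0.01, 1.61, 2.35]
0.29 [0.01, 1.74, 2.43]
0.25 [0.01, 1.87, 2.51]
0.21 [0.01, 2.0, 2.58]
0.17 [0.01, 2.14, 2.64]
0.13 [0.01, 2.28, 2.71]
0.09 [0.02, 2.43, 2.76]
0.05 [0.02, 2.57, 2.81]
0.01 [0.02, 2.72, 2.85]
[0.02, 2.75, 2.86]
```

The bar is gripped again (7.5 mm). I'll lower it along the arc.

Emit:
jog_arm --translation '[[0,0.02,0.07],[0,0.04,0.15],[0,0.06,0.22],[0,0.08,0.3],[0,0.1,0.37],[0,0.13,0.44],[0,0.15,0.52],[0,0.18,0.59],[0,0.18,0.59]]' --rot '[[0,0,0],[0,0,0],[0,0,0],[0,0,0],[0,0,0],[0,0,0],[0,0,0],[0,0,0],[0,0,0]]' --gripper '[0,0,0,0,0,0,0,0,0]'

```text
clock: 38.5
position: [589.9, 159.4, 260.5]
ee_rot: [0.544, 0.45, -0.454, -0.543]
contact_force: [-1.8, 1.8, 3.6]
gripper_width: 7.6
```

```bash
cat > low.py <<'E'
from h import *
from scipy.optimize import brentq
s=arm.read_state(); p=np.array(s['position']); f=np.array(s['contact_force']); print(p,f,f@XC,s['gripper_width'])
dx=p-[479.2,181,126]; R0=R.from_quat(s['ee_rot'])
th0=brentq(lambda t:(bar(t)-bar(0))@XC-dx@XC,-.3,1.4); print(th0,dx[2],(bar(th0)-bar(0))[2])
for th in list(np.arange(th0-.04,0.0,-.04))+[0]: print(round(th,2),(R0.inv().apply(bar(th)-bar(th0))/50).round(2).tolist())
for n in('side','top'):
    d=img(n); print(n,[(q[0],ci(q[1]).round()) for q in find(d,n,'knee_knob')])
E
python3 low.py
```

```text
[589.90472072 159.35821358 260.53300769] [-1.7904374   1.76279962  3.62135924] -2.0845649031190683 7.633797519595265
0.9205269321381633 134.53300768913874 127.51537832548837
0.88 [0.0, 0.06, 0.14]
0.84 [0.0, 0.13, 0.28]
0.8 [0.0, 0.2, 0.41]
0.76 [0.0, 0.28, 0.55]
0.72 [0.0, 0.36, 0.68]
0.68 [0.0, 0.45, 0.8]
0.64 [0.0, 0.54, 0.92]
0.6 [0.0, 0.64, 1.04]
0.56 [0.01, 0.74, 1.16]
0.52 [0.01, 0.85, 1.27]
0.48 [0.01, 0.96, 1.37]
0.44 [0.01, 1.07, 1.47]
0.4 [0.01, 1.19, 1.57]
0.36 [0.01, 1.31, 1.66]
0.32 [0.01, 1.44, 1.75]
0.28 [0.01, 1.57, 1.83]
0.24 [0.01, 1.7, 1.91]
0.2 [0.01, 1.84, 1.98]
0.16 [0.01, 1.98, 2.04]
0.12 [0.01, 2.12, 2.1]
0.08 [0.01, 2.26, 2.16]
0.04 [0.02, 2.41, 2.21]
0.0 [0.02, 2.55, 2.25]
0 [0.02, 2.56, 2.25]
side [(0.69, array([   1., -142.,  120.]))]
top [(0.59, array([ -23., -155.,   99.]))]
```

Emit:
jog_arm --translation '[[0,0.06,0.14],[0,0.13,0.28],[0,0.2,0.41],[0,0.28,0.55],[0,0.36,0.68],[0,0.45,0.8],[0,0.54,0.92],[0,0.64,1.04],[0,0.74,1.16],[0,0.85,1.27],[0,0.96,1.37],[0,1.07,1.47],[0,1.19,1.57],[0,1.19,1.57]]' --rot '[[0,0,0],[0,0,0],[0,0,0],[0,0,0],[0,0,0],[0,0,0],[0,0,0],[0,0,0],[0,0,0],[0,0,0],[0,0,0],[0,0,0],[0,0,0],[0,0,0]]' --gripper '[0,0,0,0,0,0,0,0,0,0,0,0,0,0]'

```text
clock: 40.1
position: [511.2, 174.3, 199.7]
ee_rot: [-0.543, -0.45, 0.454, 0.544]
contact_force: [0.3, 7.0, -0.8]
gripper_width: 7.2
```

```bash
python3 low.py
```

```text
[511.18781339 174.32144828 199.71927721] [ 0.27811551  6.97619592 -0.83143583] -1.0119362840110488 7.219402600521067
0.3880197008969681 73.71927721268773 66.27888036909187
0.35 [0.0, 0.12, 0.09]
0.31 [0.0, 0.25, 0.17]
0.27 [0.0, 0.38, 0.25]
0.23 [0.0, 0.52, 0.33]
0.19 [0.0, 0.65, 0.4]
0.15 [0.0, 0.79, 0.46]
0.11 [0.0, 0.94, 0.52]
0.07 [0.01, 1.08, 0.57]
0.03 [0.01, 1.23, 0.62]
0 [0.01, 1.33, 0.65]
side []
top [(0.71, array([ -52., -153.,   52.]))]
```

Emit:
jog_arm --translation '[[0.01,0.06,0.05],[0.02,0.12,0.09],[0.02,0.25,0.17],[0.02,0.38,0.25],[0.02,0.52,0.33],[0.02,0.65,0.4],[0.02,0.79,0.46],[0.02,0.87,0.49],[0.02,0.94,0.52],[0.02,1.01,0.545],[0.02,1.08,0.57],[0.02,1.08,0.57]]' --rot '[[0,0,0],[0,0,0],[0,0,0],[0,0,0],[0,0,0],[0,0,0],[0,0,0],[0,0,0],[0,0,0],[0,0,0],[0,0,0],[0,0,0]]' --gripper '[0,0,0,0,0,0,0,0,0,0,0,0]'

```text
clock: 41.5
position: [482.0, 179.8, 145.0]
ee_rot: [-0.543, -0.448, 0.455, 0.545]
contact_force: [-0.5, -3.5, -3.2]
gripper_width: 7.9
```

```bash
python3 low.py
```

```text
[482.0340866  179.80294731 145.00070592] [-0.45772225 -3.47109185 -3.20562756] 0.18962554784423508 7.86758756568459
0.05462970069483187 19.00070591690161 10.026876849881035
0.01 [0.0, 0.15, 0.04]
0 [0.0, 0.2, 0.06]
side []
top [(0.74, array([ -95., -154.,   37.]))]
```

Emit:
jog_arm --translation '[[0,0.04,0.01],[0,0.08,0.02],[0,0.12,0.03],[0,0.16,0.04],[0,0.16,0.04]]' --rot '[[0,0,0],[0,0,0],[0,0,0],[0,0,0],[0,0,0]]' --gripper '[0,0,0,0,0]'

```text
clock: 42.2
position: [479.6, 180.3, 136.7]
ee_rot: [-0.543, -0.448, 0.456, 0.545]
contact_force: [-3.7, -1.6, -0.8]
gripper_width: 7.4
```

Emit:
jog_arm --translation '[[0,0.03,0.005],[0,0.05,0.01],[0,0.05,0.01]]' --rot '[[0,0,0],[0,0,0],[0,0,0]]' --gripper '[0,0,0]'

```text
clock: 42.5
position: [479.0, 180.4, 134.4]
ee_rot: [-0.543, -0.448, 0.456, 0.545]
contact_force: [-4.7, -1.8, 1.9]
gripper_width: 8.1
```

Emit:
jog_arm --translation '[[0,0.03,0.005],[0,0.05,0.005],[0,0.05,0.005]]' --rot '[[0,0,0],[0,0,0],[0,0,0]]' --gripper '[0,0,0]'

```text
clock: 42.8
position: [479.1, 180.4, 134.2]
ee_rot: [-0.543, -0.449, 0.455, 0.545]
contact_force: [-7.7, -2.4, 14.4]
gripper_width: 7.4
```

Firm contact: the lid appears shut. I'll release, rise and compare with the first pictures.

Emit:
jog_arm --translation '[[0,-0.02,0],[0,-0.02,0],[0,-0.02,0],[0,-0.02,0],[0,-0.02,0],[0,-0.02,0],[0,-0.3,0],[0,-0.8,0],[0,-1.5,0],[0,-2.2,0],[-0.6,-2.6,0.3],[-1.4,-2.8,0.6],[-2.3,-2.8,1.0],[-3.2,-2.8,1.3],[-4.1,-2.8,1.4],[-5,-2.8,1.4],[-5.8,-2.8,1.4],[-5.8,-2.8,1.4]]' --rot '[[0,0,0],[0,0,0],[0,0,0],[0,0,0],[0,0,0],[0,0,0],[0,0,0],[0,0,0],[0,0,0],[0,0,0],[0,0,0],[0,0,0],[0,0,0],[0,0,0],[0,0,0],[0,0,0],[0,0,0],[0,0,0]]' --gripper '[0,1,1,1,1,1,1,1,1,1,1,1,1,1,1,1,1,1]'

```text
clock: 44.6
position: [357.3, -94.5, 276.7]
ee_rot: [-0.545, -0.447, 0.453, 0.546]
contact_force: [0.3, 0.8, -0.5]
gripper_width: 85.5
```

```bash
python3 - <<'E'
from h import *
s=arm.read_state(); print(s['position'],s['contact_force'],s['gripper_width'])
for n in('side','top'):
    d=img(n,n+'_end.png'); 
    for t in('lid_bar','case','knee_knob','jar','reagent_bottle','conical_flask','volumetric_flask','beaker','wash_bottle'): print(n,t,find(d,n,t,1))
    a=cv2.imread(f'pics/{n}0.png').astype(int);b=cv2.imread(f'pics/{n}_end.png').astype(int)
    r=(slice(185,310),slice(160,300)) if n=='top' else (slice(190,325),slice(200,335))
    df=np.abs(a-b).max(2)[r]; print('diff>40 in case region',(df>40).sum(),'mean',df.mean().round(1))
    ys,xs=np.nonzero(df>40); 
    if len(xs): print(xs.min()+r[1].start,xs.max()+r[1].start,ys.min()+r[0].start,ys.max()+r[0].start)
E
```

```text
[357.30313926 -94.52013502 276.67421428] [ 0.27279503  0.77999687 -0.49239278] 85.48728529141248
side lid_bar [(0.7, array([543., 186., 131.]))]
side case [(0.96, array([537., 213., 128.]))]
side knee_knob [(0.39, array([416.,  30.,  34.]))]
side jar [(0.65, array([422.,  33.,  34.]))]
side reagent_bottle [(0.78, array([ 596., -277.,   69.]))]
side conical_flask [(0.97, array([ 466., -356.,   30.]))]
side volumetric_flask [(0.67, array([ 725., -269.,   48.]))]
side beaker [(0.58, array([447., 432.,  50.]))]
side wash_bottle [(0.9, array([562., 489., 101.]))]
diff>40 in case region 0 mean 2.1
top lid_bar [(0.81, array([546., 169., 134.]))]
top case [(0.94, array([537., 162., 129.]))]
top knee_knob [(0.7, array([422.,  33.,  40.]))]
top jar []
top reagent_bottle []
top conical_flask [(0.67, array([ 465., -359.,   39.]))]
top volumetric_flask [(0.7, array([ 721., -276.,   53.]))]
top beaker [(0.73, array([445., 450.,  45.]))]
top wash_bottle [(0.64, array([564., 460., 103.]))]
diff>40 in case region 85 mean 4.6
283 299 299 309
```

```bash
python3 -c "
from bench import job_done; print(job_done())"
```

```text
the job is handed in; nothing more can be done
None
```

The whole job was done in the order asked and handed in at about 45 s. The jar is in the case and the lid is fully shut.

- **Lid up:** I raised the lid by its bar until it stopped at about 1.2 rad, with at most 8 N at the bar. Easing it back locked the stay, with the knob at about 153 mm, and the lid then stood by itself.
- **Jar:** It stands upright on the front half of the case floor, at about case x -30, y -11 mm. I checked this in a picture before shutting the lid.
- **Lid down:** I pushed the knob down along its arc with about 2 N measured, and the stay stayed broken. I then took the bar again and lowered the lid slowly. It seated with about 14 N of contact.

**Last checks:**
- The side view of the case matches the first picture, with no changed pixels there.
- The other glassware around the case reads within about 5 mm of where it started. The top view missed the reagent bottle, but the side view found it in place. The vials were last seen standing before the lid was shut.
- The top view differs in one small patch next to the knob. I took this for the arm's shadow and did not examine it; the network puts the knob within about 4 mm of its start position.
- I did not measure whether the foot slipped. The forces stayed well below its limit.

**What went wrong or disagreed:**
- The fingertips touched things about 25 mm higher than the TCP reading implied. My first grasp of the bar missed, and the shut fingers pressed the bar with 14 N. I worked by touch after that.
- While lowering the jar, the hand or wrist touched something with about 7 N, probably the front wall. I moved the jar 14 mm rearward to clear it.
- The bar slid several millimetres in the pads while the lid moved.

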